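Hang the fret-levelling beam on the swinging drop hook

ROBOT

A 6-joint arm with a two-finger parallel gripper is mounted at the origin on the work surface. World frame = base frame: x ahead of the robot, y to its left, z up, the work surface at z = 0. Lengths are in m, angles in rad, forces in N, time in s.
With the tool pointing down it reaches from about 0.3 to 0.775 m from the base axis. Payload 14.6 kg.
Tool frame: the origin (TCP) lies at the very end of the fingers, on their centre line; the grasp point (between the pads) lies 19 mm behind it (ctrl.hold_point_z is the distance from the TCP to the grasp point, in m); x points along the fingers, y is the direction in which the jaws open and shut, and the axes are right-handed (so a half turn about x gives the same grasp; the last joint's range is limited). The gripper opens to 94 mm and grips with 3 to 60 N. Pads are 16 mm wide; open, the fingers measure 119 mm over their backs; the gripper's body (75 mm by 177 mm) begins 78 mm behind the grasp point.
Start: joints at [1.044, 0.3, 1.521, -0, 1.321, -0.067], TCP at [0.244, 0.493, 0.205] pointing down, gripper open.
Joint ranges: [-3.03, 3.03], [-0.79, 2.21], [0.23, 2.52], [-1.04, 4.18], [0, 3.07], [-2.55, 2.55]. Speed limits (rad/s): [2.22, 2.22, 2.57, 3.14, 3.14, 3.14].

INTERFACE

Orientations are given as [roll, pitch, yaw] about the fixed x, y, z axes, in that order (R = Rz(yaw) Ry(pitch) Rx(roll)).
In Python, from station import get_obs, camera, ticket, ctrl gives the robot as it stands.
- The arm moves only by the tool step_arm, never from a script. Its argument "motion" is a list that holds one entry, the list of rows, each a list of 6 numbers: the shift along the tool's x, y, z in m, then the turn, a rotation vector about the tool's x, y, z in degrees. A call has 1 to 12 rows; each row shifts and turns the commanded pose from where the row before left it, along the tool's axes as they then stand; what a row does not reach is not made up. A row lasts 1/8 s, in which the tool goes at most 62.5 mm and 10.7 degrees, less where a joint would pass 70% of its speed; a pose out of reach is approached as far as the arm can. A call is refused whole if a number of a shift passes 0.0625 or a number of a turn 10.7, either way. A call with a gripper value outside its range is refused whole. "fingers" is the finger opening in m, from 0 to 0.094, set as the call begins (left out, the last holds). The fingers move at their own pace and stop on an object; "squeeze" is the grip in N (left out, the last holds). Time passes only in rows, so rows that do not move let the fingers close. It gives the time, the measured TCP pose, the force and the opening at its end, in the units of the state.
- get_obs(): the state, without advancing time (a new reading comes with each control period).
- camera(name): name is "scene" or "top" or "wrist"; returns a dict with "pixels" (420x560x3 uint8, red, green, blue), "fx", "fy", "cx", "cy" (pixels), "k1" (the pictures are not rectified: a ray, as slopes to the right and down, at radius r is drawn at 1 + k1 r^2 times it, then the intrinsics apply), "extrinsics" (4x4, takes a point from world to camera coordinates); the wrist camera has in their place "T_tool_cam" (4x4, takes a point from camera to tool coordinates, whose origin is the TCP and whose axes are the tool frame's). Camera axes: x right, y up, looking along -z (the intrinsics and any distortion apply to the point x, -y, -z); pixel columns grow to the right and rows downward; lengths in m; the calibration is good to about 2 mm. A picture is of the moment at which its call begins: read the wrist's pose just before it. There is no depth.
- ticket.hand_in(): hands the job in, once; it reports no verdict.
The state is a dict: "time_s": time; "qpos": joint angles; "joint_vel": joint speeds; "tau": joint torques, N m; "ee_pos": TCP position; "eef_rot": TCP orientation; "force": force on the tool from outside, world axes, zero at the start; "moment": the same for the moment, N m; "grip_width": finger opening in m.
Only numpy, scipy, OpenCV 4.12 (cv2) and the standard library are available. Lean on these libraries where they do the work, as an engineer would, in place of code of your own. Each camera call takes 0.05 s, during which the arm holds its last target.

TASK

The drop hook over the luthier's bench is swinging. First still it with a touch of the gripper and let go so that it hangs still by itself; then pick up the levelling beam, hang it on the hook by its wire bail and leave it hanging there quietly, without disturbing the other things on the bench.

Things in the scene. Friction and masses are not known exactly. Their poses are not given: they have to be found in the camera images.
- stand: Fixed steel stand. Origin on the bench straight below the hook's pivot; x points from the pivot to the post. Post: 20 mm diameter, 375 mm high, at x = +190 mm, on a base plate 110 x 130 x 12 mm. An arm 16 mm wide, underside at z = 358 mm, runs from the post to above the pivot, with a brace under it past x = 110 mm. Two clevis cheeks at the pivot, 24 mm wide over all, reach down to z = 331 mm.
- pivot (a point): Centre of the hook's pivot pin, 340 mm above the bench. Axes as the stand.
- hook (a joint): Swing angle of the drop hook on its pin (rad): 0 as drawn with its seat straight below the pin; at rest it reads about 0.02, positive when it swings to the stand's -x side (the robot's side, away from the post); limits +-0.8. Bare steel, 0.12 kg, almost no friction: untouched it swings on for over a minute, period about 0.6 s. It hardly bounces off what it touches.
- hook_seat (a point): Where the bail comes to rest: lowest point of the hook's inside, 129.5 mm below the pivot at rest. Moves with the hook; axes as the stand at rest. The hook is a J of 7 mm round bar in the stand's xz plane: straight shank (18 mm barrel 20 to 55 mm below the pivot), bowed out to x = +23 mm 100 mm below it, underside 136.5 mm below it, then up to the nose on the -x side.
- hook_nose (a point): Centre of the rounded upturned end (nose) of the hook, x = -30 mm and 108 mm below the pivot when at rest; bar radius 3.5 mm, so the nose's top is 25 mm above the seat. The mouth opens upwards on the -x side between the nose and the shank.
- beam: Loose levelling beam, aluminium with a cork sole, 260 (x) x 28 (y) x 36 (z) mm, 0.16 to 0.24 kg, lying on its sole; ends alike. Origin: centre of the underside, x along it, z up. At mid-length stands a wire bail of 6 mm round steel, an arch in the yz plane 50 mm wide over all, its opening 38 mm wide and 60 mm high over the beam's top. Centre of mass under the bail: it hangs level.
- bail_top (a point): Centre of the wire at the top of the bail's arch, 99 mm above the beam's underside (its inner side at 96 mm). Axes as the beam. When hung it lies about 3 mm above the hook's seat.
- glue: Bystander: white bottle, 52 mm diameter, 120 mm high. Origin at the centre of the underside.
- mug: Bystander: white mug, 80 mm diameter, 90 mm high. Origin at the centre of the underside.
- tape: Bystander: roll of tape lying flat, 100 mm outside diameter, 25 mm high. Origin at the centre of the underside.
- block: Bystander: cork sanding block, 110 x 60 x 35 mm. Origin at the centre of the underside.

How it is judged:
By the outcome, as a careful person would: the job done as asked, in the order asked, and still so for the second after the job is handed in, with the robot touching nothing.
It also fails if it takes over 72 s, if anything falls off the work surface, if the arm or the gripper's body presses on something with over 40 N, if the wrist force passes 120 N, or if a joint passes its speed limit or range.

## Working session

There is one attempt and no reset: what is moved stays moved. The work goes in short steps, Python scripts to look and compute and a tool call to move; the robot and the scene stay as the last step left them, time stands still between calls to the robot, and variables do not carry over. Pictures are saved under pics/ and viewed, and the job is handed in when it is done.

Besides the shell and the picture viewer there is one more tool, called after ">>>" as name([rows], argument=value, ...), one row to a line, values as JSON. step_arm: Moves the arm, as the interface text tells. Its arguments: {"type":"object","properties":{"motion":{"type":"array","items":{"type":"array","items":{"type":"array","items":{"type":"number"}}}},"fingers":{"type":"number"},"squeeze":{"type":"number"}},"required":["motion"]}

```bash
ls; mkdir -p pics; python3 - <<'E'
from station import get_obs,camera,ctrl
import cv2
o=get_obs(); print(o)
print(ctrl.hold_point_z)
for n in ["scene","top","wrist"]:
    c=camera(n); cv2.imwrite(f"pics/{n}0.png",c["pixels"][:,:,::-1])
    print(n,{k:v for k,v in c.items() if k!="pixels"})
E
```

```text
pics
{'time_s': 0.0, 'qpos': array([ 1.04438840e+00,  3.00477810e-01,  1.52158130e+00, -1.97282030e-05,
        1.32071145e+00, -6.65861695e-02]), 'joint_vel': array([ 0.00013924,  0.00080955, -0.00168729,  0.00089553,  0.00045414,
        0.00117085]), 'tau': array([ 1.46060679e-04, -5.31794214e+01, -3.52752256e+01,  7.08879204e-02,
        2.41916638e-02, -5.03516742e-05]), 'ee_pos': array([0.24394972, 0.49264096, 0.20488256]), 'eef_rot': array([-1.62116129,  1.56961827, -2.08097815]), 'force': array([-0.11419739, -0.36942213, -0.38507169]), 'moment': array([0.00486804, 0.04815875, 0.00185939]), 'grip_width': 0.093952230094287}
0.0188
scene {'fx': 431.2833937940748, 'fy': 431.2833937940748, 'cx': 267.39635297486427, 'cy': 213.54435372434506, 'k1': -0.13080868887666802, 'extrinsics': array([[-0.54478806,  0.8384713 , -0.01310948,  0.31324268],
       [-0.72588234, -0.46369165,  0.50802056,  0.31982111],
       [ 0.4198819 ,  0.28627948,  0.86124518, -1.77920262],
       [ 0.        ,  0.        ,  0.        ,  1.        ]])}
top {'fx': 405.3340429843628, 'fy': 405.3340429843628, 'cx
[... 224 characters left out ...]
7487e-01,
        -6.07037261e-01],
       [-1.44904721e-01, -8.24300854e-03,  9.89411277e-01,
        -1.15829794e+00],
       [ 0.00000000e+00,  0.00000000e+00,  0.00000000e+00,
         1.00000000e+00]])}
wrist {'fx': 377.8232087532747, 'fy': 377.8232087532747, 'cx': 282.3955165199055, 'cy': 207.49551179104523, 'k1': -0.027245739945251424, 'T_tool_cam': array([[-1.42191469e-04,  2.87022439e-01, -9.57923848e-01,
        -1.79496554e-01],
       [ 9.99999965e-01,  2.55965614e-04, -7.17422258e-05,
         2.13389490e-04],
       [ 2.24603938e-04, -9.57923825e-01, -2.87022465e-01,
        -8.34684509e-02],
       [ 0.00000000e+00,  0.00000000e+00,  0.00000000e+00,
         1.00000000e+00]])}
```

View pics/scene0.png

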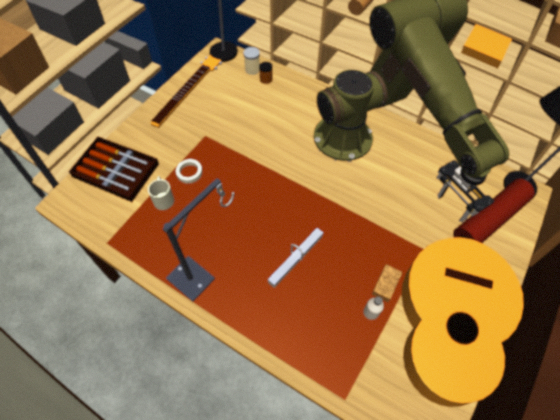

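View pics/top0.png

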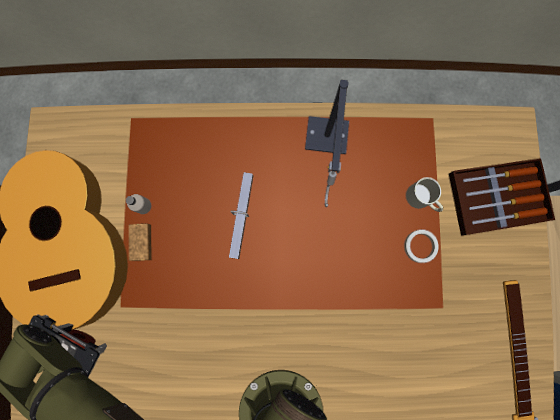

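View pics/wrist0.png

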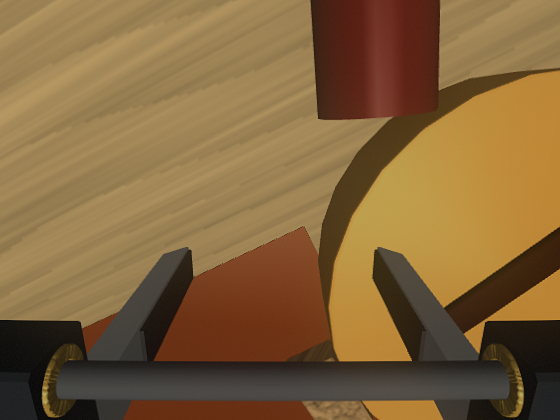

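The scene view shows the stand at about (190,280), with its arm reaching to the hook at about (225,195). The beam is at (297,257). In the top view the base plate is near (327,135), the pivot end near (334,172), the beam runs (248,173) to (234,258), and the bail is at about (240,212). I'll enlarge these.

```bash
python3 - <<'E'
import cv2
t=cv2.imread("pics/top0.png"); s=cv2.imread("pics/scene0.png")
cv2.imwrite("pics/t_st.png",cv2.resize(t[75:215,290:390],None,fx=4,fy=4,interpolation=cv2.INTER_CUBIC))
cv2.imwrite("pics/t_bm.png",cv2.resize(t[165:265,200:290],None,fx=6,fy=6,interpolation=cv2.INTER_CUBIC))
cv2.imwrite("pics/s_st.png",cv2.resize(s[170:305,150:250],None,fx=4.4,fy=4.4,interpolation=cv2.INTER_CUBIC))
E
```

```text
(no output)
```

View pics/t_st.png

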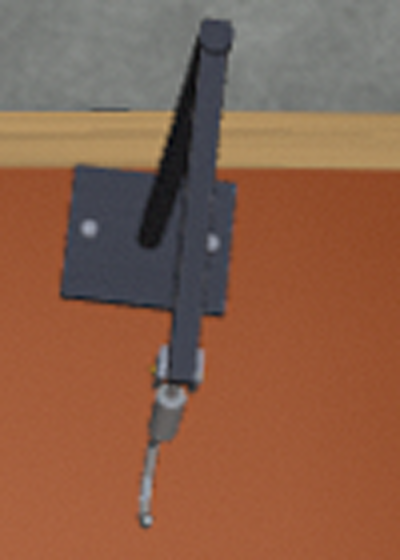

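View pics/t_bm.png

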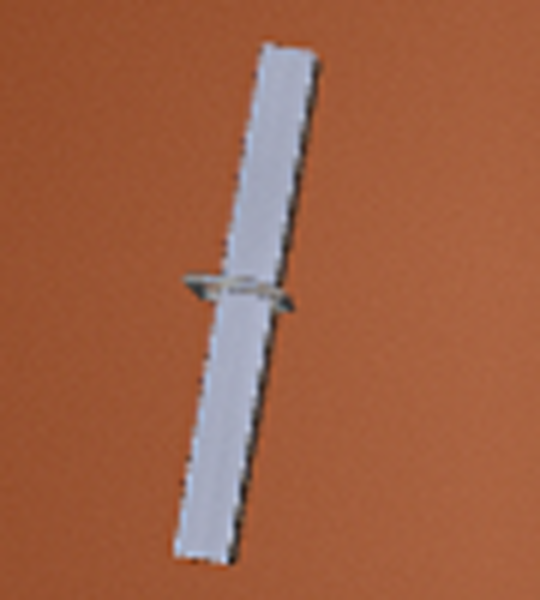

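View pics/s_st.png

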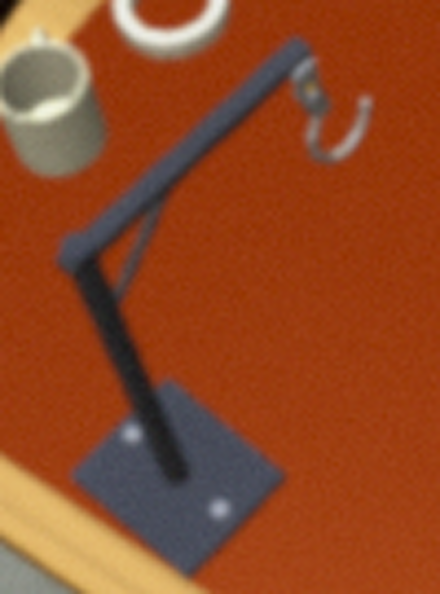

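```bash
cat > h.py <<'E'
import numpy as np, cv2, json
from scipy.optimize import least_squares
from scipy.spatial.transform import Rotation as R
CAM={}
def caminfo(name,c):
    d={k:np.array(v) for k,v in c.items() if k!="pixels"}; return d
def T_wc(c,obs=None):
    if "extrinsics" in c: return np.array(c["extrinsics"])
    T=np.eye(4);T[:3,:3]=R.from_euler("xyz",obs["eef_rot"]).as_matrix();T[:3,3]=obs["ee_pos"]
    return np.linalg.inv(T@np.array(c["T_tool_cam"]))
def proj(c,P,obs=None):
    P=np.atleast_2d(P); E=T_wc(c,obs)
    p=(E[:3,:3]@P.T).T+E[:3,3]
    u=p[:,0]/-p[:,2]; v=-p[:,1]/-p[:,2]
    r2=u*u+v*v; f=1+float(c["k1"])*r2
    return np.c_[c["fx"]*u*f+c["cx"],c["fy"]*v*f+c["cy"]]
def ray(c,px,obs=None):
    k=float(c["k1"]); d=np.array([(px[0]-c["cx"])/c["fx"],(px[1]-c["cy"])/c["fy"]]); s=d.copy()
    for _ in range(20): s=d/(1+k*(s@s))
    E=T_wc(c,obs); Rt=E[:3,:3].T
    return -Rt@E[:3,3], Rt@np.array([s[0],-s[1],-1.])
def at_z(c,px,z,obs=None):
    o,d=ray(c,px,obs); return o+d*(z-o[2])/d[2]
def pose2(p,L):
    c,s=np.cos(p[2]),np.sin(p[2]); L=np.atleast_2d(L)
    return np.c_[p[0]+c*L[:,0]-s*L[:,1],p[1]+s*L[:,0]+c*L[:,1],L[:,2]]
E
python3 - <<'E'
from h import *
from station import camera
ct=camera("top"); cs=camera("scene")
import pickle; pickle.dump((ct,cs),open("cams.pkl","wb"))
t=lambda x,y:(290+x/4,75+y/4); b=lambda x,y:(200+x/6,165+y/6); s=lambda x,y:(150+x/4.4,170+y/4.4)
pl=[[245,65,12],[245,-65,12],[135,-65,12],[135,65,12]]
pl=np.array(pl)/1000
tp=[t(76,166),t(235,183),t(222,316),t(63,297)]
for p in tp: print("plate",at_z(ct,p,.012))
sp=[s(73,472),s(188,573),s(285,476),s(165,380)]
for p in sp: print("plate s",at_z(cs,p,.012))
print("post top",at_z(ct,t(216,37),.375),"arm end",at_z(ct,t(183,383),.366))
print("beam",[at_z(ct,b(*q),.036) for q in [(264,45),(316,55),(228,562),(175,555)]])
def f(p,both=1):
    r=[proj(ct,pose2(p,pl))-tp, proj(ct,pose2(p,[[.19,0,.375]]))-[t(216,37)]]
    if both: r.append(proj(cs,pose2(p,pl))[[0,1,2,3]]-np.array(sp))
    return np.concatenate([x.ravel() for x in r])
for p0 in ([.65,-.12,0],):
  for bo in (0,1):
    q=least_squares(f,p0,kwargs=dict(both=bo)); print(q.x,np.round(q.fun,1))
bp=[b(264,45),b(316,55),b(228,562),b(175,555)]
bl=np.array([[.13,.014,.036],[.13,-.014,.036],[-.13,-.014,.036],[-.13,.014,.036]])
g=lambda p:(proj(ct,pose2(p,bl))-bp).ravel()
q=least_squares(g,[.5,.1,0]);print("beam",q.x,np.round(q.fun,1))
print("bail feet/ top proj",proj(ct,pose2(q.x,[[0,0,.102],[0,.025,.08],[0,-.025,.08]])),b(240,285), b(185,280),b(292,303))
E
```

```text
plate [ 0.89695237 -0.08779711  0.012     ]
plate [ 0.88340281 -0.2135862   0.012     ]
plate [ 0.77448532 -0.20032703  0.012     ]
plate [ 0.7894096  -0.07650677  0.012     ]
plate s [ 0.88319872 -0.21023861  0.012     ]
plate s [ 0.89871959 -0.08456027  0.012     ]
plate s [ 0.79523919 -0.06946447  0.012     ]
plate s [ 0.78168267 -0.19829734  0.012     ]
post top [ 0.83675901 -0.1443775   0.375     ] arm end [ 0.63742059 -0.12211272  0.366     ]
beam [array([0.70958565, 0.11245893, 0.036     ]), array([0.70438954, 0.08608107, 0.036     ]), array([0.45039999, 0.12634584, 0.036     ]), array([0.45368301, 0.15249868, 0.036     ])]
[ 0.64752517 -0.12304689 -0.11315524] [-0.5 -0.4  0.5 -0.1  0.8  0.1 -0.9  0.1  0.1  0.2]
[ 0.65023608 -0.10802292 -0.1937137 ] [  1.1  -1.9   1.7   1.6  -0.8   1.3  -2.   -1.8   0.1   0.   23.7  22.9
 -27.2 -25.4 -25.1 -24.2  27.1  21.7]
beam [ 0.57956926  0.11934686 -0.15613676] [-0.2 -0.2  0.3 -0.5  0.2  0.5 -0.3  0.1]
bail feet/ top proj [[238.58372044 212.24894139]
 [230.89416843 211.8808514 ]
 [247.97604679 214.58975098]] (240.0, 212.5) (230.83333333333334, 211.66666666666666) (248.66666666666666, 215.5)
```

```bash
python3 - <<'E'
from h import *
import pickle
ct,cs=pickle.load(open("cams.pkl","rb"))
from station import get_obs
t=lambda x,y:(290+x/4,75+y/4); s=lambda x,y:(150+x/4.4,170+y/4.4)
pl=np.array([[245,65,12],[245,-65,12],[135,-65,12],[135,65,12]])/1000
tp=[t(76,166),t(235,183),t(222,316),t(63,297)]
sp=[s(188,573),s(73,472),s(165,380),s(285,476)]
def f(p):
    r=[proj(ct,pose2(p,pl))-tp, proj(ct,pose2(p,[[.19,0,.375]]))-[t(216,37)],proj(cs,pose2(p,pl))-sp,proj(cs,pose2(p,[[.19,0,.375]]))-[s(76,245)]]
    return np.concatenate([x.ravel() for x in r])
q=least_squares(f,[.65,-.12,0]); p=q.x; print(p,np.round(q.fun,1))
np.save("stand.npy",p)
# nose: intersect ray with stand plane y=0
for c,px in ((ct,t(145,521)),(cs,s(366,101))):
    o,d=ray(c,px); n=np.array([-np.sin(p[2]),np.cos(p[2]),0]); a=np.array([p[0],p[1],0])
    k=-(n@(o-a))/(n@d); P=o+k*d; e=np.array([np.cos(p[2]),np.sin(p[2]),0]); lx=e@(P-a); lz=P[2]-.34
    print("nose local",lx,lz,"r",np.hypot(lx,lz),"ang",np.arctan2(-lx,-lz)-np.arctan2(30,108))
print(R.from_euler("xyz",get_obs()["eef_rot"]).as_matrix().round(3))
print(proj(ct,pose2(p,[[0,0,.34]])),proj(cs,pose2(p,[[0,0,.34]])))
E
```

```text
[ 0.64885239 -0.12121912 -0.11603134] [-0.9 -0.8  0.2 -0.4  0.3 -0.3 -1.4 -0.3 -0.5 -0.3 -0.3  0.2 -1.1 -0.2
  0.4 -1.8  0.2 -1.5 -0.1 -0.5]
nose local -0.07041423590644964 -0.09659256452989934 r 0.11953362765662184 ang 0.3589664505459064
nose local -0.0581526591146275 -0.10165475249175565 r 0.11711285354845628 ang 0.24867544131142033
[[-0.     0.444  0.896]
 [-0.001  0.896 -0.444]
 [-1.    -0.001 -0.   ]]
[[333.80013366 168.4598541 ]] [[216.96651817 186.74571669]]
```

>>> step_arm([
  [[-0.03, 0, 0, -9.9, 0, 0], [-0.03, 0, 0, -9.9, 0, 0], [0, -0.05, 0.03, 0, 0, 0], [0, -0.05, 0.03, 0, 0, 0], [0, -0.05, 0.03, 0, 0, 0], [0, -0.05, 0.03, 0, 0, 0], [0, -0.05, 0.03, 0, 0, 0], [0, -0.05, 0.03, 0, 0, 0], [0, -0.05, 0.03, 0, 0, 0], [0, -0.05, 0.02, 0, 0, 0], [0, -0.05, 0.01, 0, 0, 0]],
], fingers=0, squeeze=20)

```text
time_s: 1.62
ee_pos: [0.4314, 0.0166, 0.2654]
eef_rot: [-2.646, 1.571, -2.761]
force: [-0.2, -0.7, 0.5]
grip_width: 0.0004
```

>>> step_arm([
  [[0, -0.02, 0, 0, -10, 0], [0, -0.02, 0, 0, -10, 0], [0, -0.02, 0, 0, -10, 0], [0, -0.02, 0, 0, -10, 0], [0, -0.02, 0, 0, -10, 0], [0, -0.01, 0, 0, -10, 0], [0, 0, 0, 0, 0, 0]],
])

```text
time_s: 2.5
ee_pos: [0.421, -0.0761, 0.2664]
eef_rot: [0.014, 0.615, -0.09]
force: [0.5, -0.3, 0.3]
grip_width: 0.0002
```

```bash
cat > where.py <<'E'
from h import *
from station import get_obs
o=get_obs(); p=np.load("stand.npy"); M=R.from_euler("xyz",o["eef_rot"]).as_matrix()
S=R.from_euler("z",p[2]).as_matrix().T
print("t",o["time_s"],"local TCP mm",(S@(o["ee_pos"]-[p[0],p[1],0])*1000).round(1),"q",o["qpos"].round(2),"F",(S@o["force"]).round(2),"g",o["grip_width"])
print("axes local (rows x,y,z)",(S@M).T.round(3).tolist())
E
python3 where.py
```

```text
t 2.5 local TCP mm [-231.5   18.4  266.4] q [-0.45 -0.52  2.38  0.71  0.46 -2.42] F [ 0.52 -0.28  0.29] g 0.00023116874206089227
axes local (rows x,y,z) [[0.817, 0.021, -0.577], [-0.018, 1.0, 0.012], [0.577, 0.001, 0.817]]
```

>>> step_arm([
  [[0.029, -0.005, 0.006, 0, 0, 0], [0.029, -0.005, 0.006, 0, 0, 0], [0.029, -0.005, 0.006, 0, 0, 0], [0.029, -0.005, 0.006, 0, 0, 0], [0, 0, 0, 0, 0, 0]],
])

```text
time_s: 3.12
ee_pos: [0.5304, -0.0931, 0.2326]
eef_rot: [0.007, 0.638, -0.108]
force: [-0.2, -0.4, 0.4]
grip_width: 0.0003
```

```bash
python3 where.py; python3 - <<'E'
from station import camera
import cv2
c=camera("wrist"); cv2.imwrite("pics/w1.png",c["pixels"][:,:,::-1])
c=camera("scene"); cv2.imwrite("pics/s1.png",cv2.resize(c["pixels"][100:320,120:400,::-1],None,fx=2.6,fy=2.6,interpolation=cv2.INTER_CUBIC))
E
```

```text
t 3.125 local TCP mm [-120.9   14.2  232.6] q [-0.33 -0.13  2.19  0.86  0.24 -2.55] F [-0.15 -0.42  0.38] g 0.00028341866254369923
axes local (rows x,y,z) [[0.803, 0.007, -0.596], [-0.005, 1.0, 0.005], [0.596, -0.002, 0.803]]
```

View pics/w1.png

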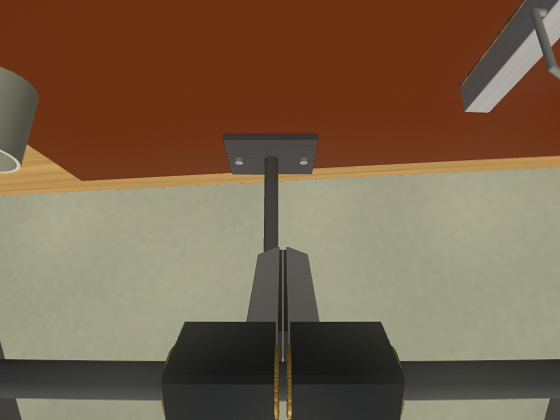

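View pics/s1.png

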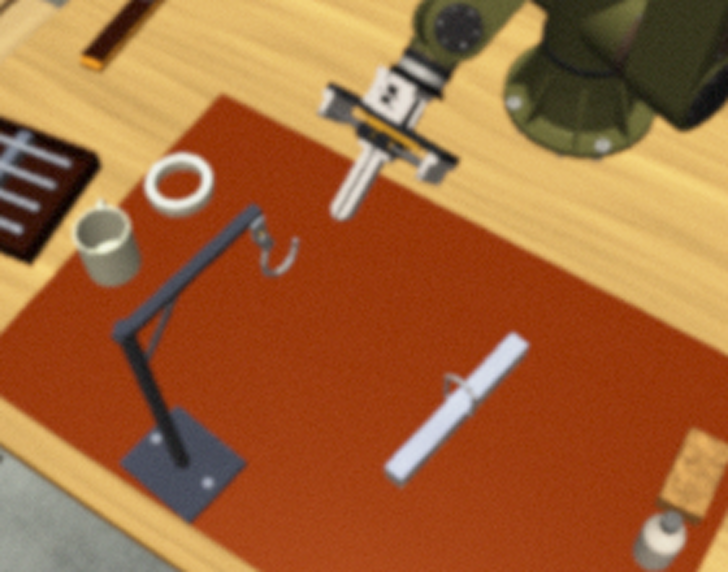

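>>> step_arm([
  [[0, 0, 0, 0, 10, 0], [0, 0, 0, 0, 10, 0], [0, 0, 0, 0, 0, 0], [0, 0, 0, 0, 0, 0]],
])

```text
time_s: 3.72
ee_pos: [0.5324, -0.085, 0.2336]
eef_rot: [0.037, 0.869, -0.055]
force: [-0.1, 0.0, -1.2]
grip_width: 0.0005
```

```bash
python3 where.py
```

```text
t 3.725 local TCP mm [-119.8   22.5  233.6] q [-0.31 -0.09  2.04  0.33  0.53 -2.01] F [-0.12  0.01 -1.23] g 0.0005084963652260339
axes local (rows x,y,z) [[0.645, 0.039, -0.763], [-0.032, 0.999, 0.024], [0.764, 0.009, 0.645]]
```

>>> step_arm([
  [[0.014, -0.012, 0.007, 0, 0, 0], [0.014, -0.012, 0.007, 0, 0, 0], [0, 0, 0, 0, 0, 0]],
])

```text
time_s: 4.1
ee_pos: [0.5589, -0.1118, 0.2198]
eef_rot: [0.037, 0.871, -0.057]
force: [-0.5, 0.3, 0.3]
grip_width: 0.0004
```

```bash
python3 where.py; python3 - <<'E'
from station import camera
import cv2
for i in range(3):
    c=camera("scene"); cv2.imwrite(f"pics/s2_{i}.png",c["pixels"][:,:,::-1])
import numpy as np
a=[cv2.resize(cv2.imread(f"pics/s2_{i}.png")[165:225,200:280],None,fx=3.3*2,fy=3.3*2,interpolation=cv2.INTER_CUBIC)[:, :265*2] for i in range(2)]
cv2.imwrite("pics/s2c.png",cv2.resize(np.hstack(a),(800,300)))
E
```

```text
t 4.1 local TCP mm [-90.4  -1.  219.8] q [-0.35  0.01  1.98  0.39  0.51 -2.11] F [-0.55  0.24  0.26] g 0.00042554314288237245
axes local (rows x,y,z) [[0.643, 0.038, -0.765], [-0.03, 0.999, 0.024], [0.766, 0.008, 0.643]]
```

View pics/s2c.png

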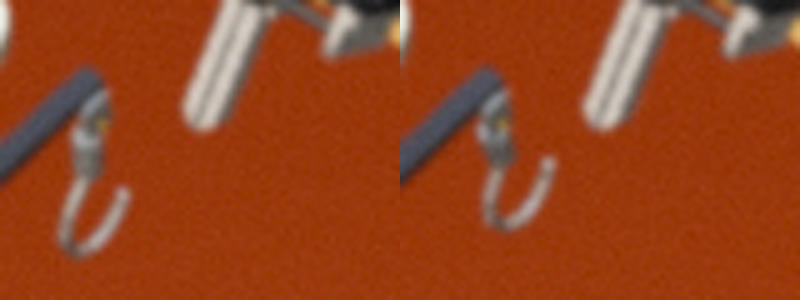

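>>> step_arm([
  [[0.002, 0, 0.0023, 0, 0, 0], [0.002, 0, 0.0023, 0, 0, 0], [0.002, 0, 0.0023, 0, 0, 0], [0.002, 0, 0.0023, 0, 0, 0], [0.002, 0, 0.0023, 0, 0, 0], [0.002, 0, 0.0023, 0, 0, 0], [0.002, 0, 0.0023, 0, 0, 0], [0.002, 0, 0.0023, 0, 0, 0], [0.002, 0, 0.0023, 0, 0, 0], [0.002, 0, 0.0023, 0, 0, 0], [0.002, 0, 0.0023, 0, 0, 0], [0.002, 0, 0.0023, 0, 0, 0]],
])

```text
time_s: 5.75
ee_pos: [0.5952, -0.1144, 0.2187]
eef_rot: [0.037, 0.875, -0.056]
force: [-4.0, 0.6, -9.0]
grip_width: 0.0005
```

>>> step_arm([
  [[0.001, 0, 0.0012, 0, 0, 0], [0.001, 0, 0.0012, 0, 0, 0], [0.001, 0, 0.0012, 0, 0, 0], [0.001, 0, 0.0012, 0, 0, 0], [0.001, 0, 0.0012, 0, 0, 0], [0.001, 0, 0.0012, 0, 0, 0], [0, 0, 0, 0, 0, 0]],
])

```text
time_s: 6.62
ee_pos: [0.6033, -0.1151, 0.2165]
eef_rot: [0.038, 0.88, -0.055]
force: [-6.1, -0.7, -20.3]
grip_width: 0.0005
```

```bash
python3 where.py; cat > sc.py <<'E'
from station import camera
import cv2,sys,numpy as np
n=sys.argv[1]; x,y,w,h=200,165,80,60
a=[]
for i in range(4):
    c=camera("scene")["pixels"][y:y+h,x:x+w,::-1]; a.append(cv2.resize(c,None,fx=5,fy=5,interpolation=cv2.INTER_CUBIC))
cv2.imwrite(f"pics/{n}.png",np.vstack([np.hstack(a[:2]),np.hstack(a[2:])]))
E
python3 sc.py s3
```

```text
t 6.625 local TCP mm [-46.    0.8 216.5] q [-0.32  0.12  1.87  0.35  0.51 -2.05] F [ -6.02  -1.4  -20.28] g 0.0004802638941974061
axes local (rows x,y,z) [[0.636, 0.039, -0.77], [-0.031, 0.999, 0.024], [0.771, 0.009, 0.637]]
```

View pics/s3.png

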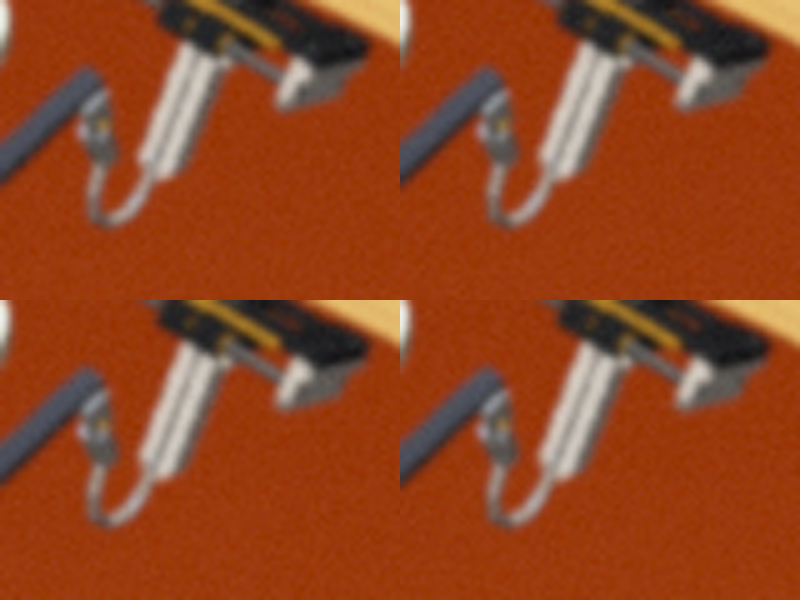

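```bash
cat > ov.py <<'E'
from h import *
from station import camera,get_obs
import sys
n=sys.argv[1]; p=np.load("stand.npy")
def hook(phi):
    # nominal centreline in local xz rel pivot
    from scipy.interpolate import make_interp_spline
    P=np.array([[0,0],[0,-20],[0,-55],[14,-78],[23,-100],[16,-122],[0,-133],[-18,-126],[-30,-108]])/1000.
    s=np.r_[0,np.cumsum(np.hypot(*np.diff(P,axis=0).T))]
    Q=make_interp_spline(s,P,k=2)(np.linspace(0,s[-1],60))
    c,sn=np.cos(phi),np.sin(phi)
    # positive phi -> seat (0,-1) to -x
    X=Q[:,0]*c+Q[:,1]*sn; Z=-Q[:,0]*sn+Q[:,1]*c
    return pose2(p,np.c_[X,0*X,Z+.34])
if __name__=="__main__":
    for cam,(x,y,w,h) in {"scene":(200,165,80,60),"top":(300,150,60,70)}.items():
        c=camera(cam); f=9
        im=c["pixels"][y:y+h,x:x+w,::-1].copy(); im=cv2.resize(im,None,fx=f,fy=f,interpolation=cv2.INTER_CUBIC)
        for phi,col in zip(map(float,sys.argv[2:]),[(255,255,0),(0,255,0),(255,0,255)]):
            q=(proj(c,hook(phi))-[x,y]+.5)*f-.5
            cv2.polylines(im,[q.round().astype(int)],False,col,1)
        cv2.imwrite(f"pics/{n}_{cam}.png",im[:600,:800])
E
python3 ov.py o1 0.02 0.2 0.4
```

```text
(no output)
```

View pics/o1_scene.png

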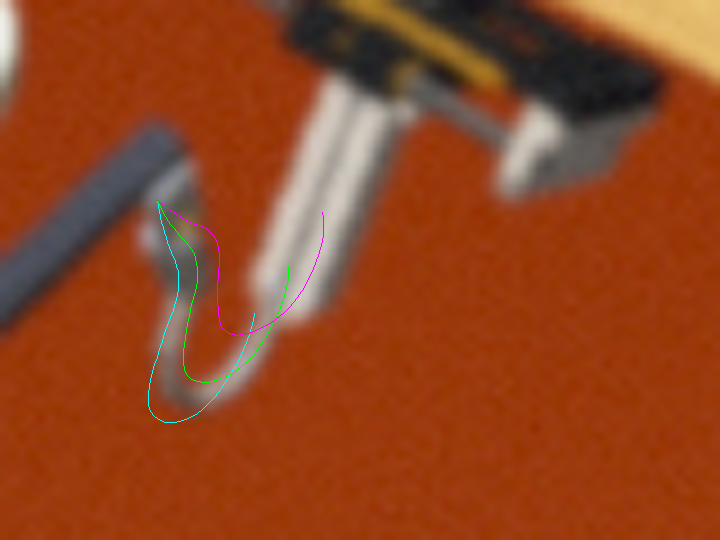

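View pics/o1_top.png

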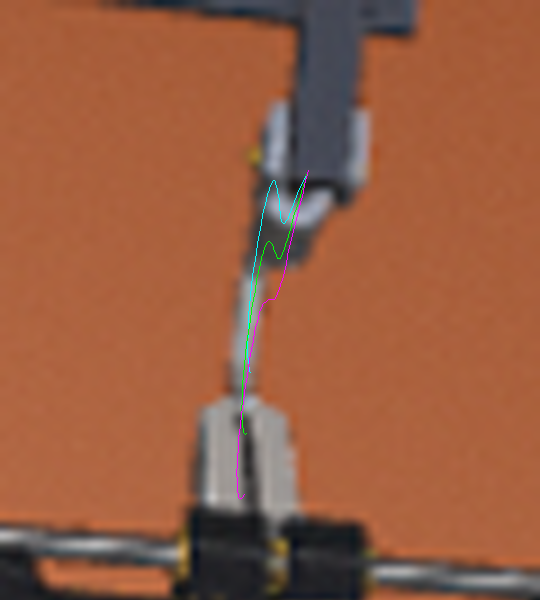

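```bash
python3 - <<'E'
from station import camera
import cv2
c=camera("wrist"); cv2.imwrite("pics/w3.png",c["pixels"][:,:,::-1])
import numpy as np
c=camera("scene")["pixels"][180:210,215:250,::-1]; cv2.imwrite("pics/s4z.png",cv2.resize(c,None,fx=18,fy=18,interpolation=cv2.INTER_NEAREST))
E
```

```text
(no output)
```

View pics/w3.png

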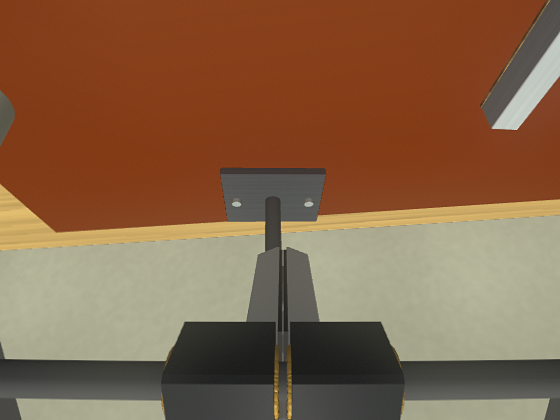

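View pics/s4z.png

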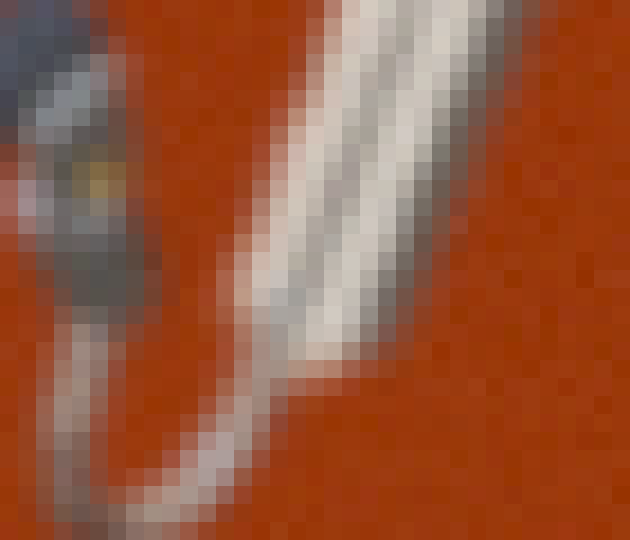

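>>> step_arm([
  [[-0.0064, 0, -0.0077, 0, 0, 0], [-0.0064, 0, -0.0077, 0, 0, 0], [-0.0064, 0, -0.0077, 0, 0, 0], [-0.0064, 0, -0.0077, 0, 0, 0], [0, 0, 0, 0, 10, 0], [0, 0, 0, 0, 10, 0], [0, 0, 0, 0, 5, 0], [0, 0, 0, 0, 0, 0]],
])

```text
time_s: 8.02
ee_pos: [0.566, -0.1122, 0.2205]
eef_rot: [0.087, 1.305, -0.0]
force: [-0.1, -0.1, 0.1]
grip_width: 0.0006
```

```bash
python3 where.py;  python3 sc.py s5
```

```text
t 8.025 local TCP mm [-83.4  -0.6 220.5] q [-0.3   0.2   1.63  0.09  1.06 -1.81] F [-0.05 -0.08  0.06] g 0.0006052541724809754
axes local (rows x,y,z) [[0.261, 0.03, -0.965], [-0.031, 0.999, 0.023], [0.965, 0.024, 0.261]]
```

View pics/s5.png

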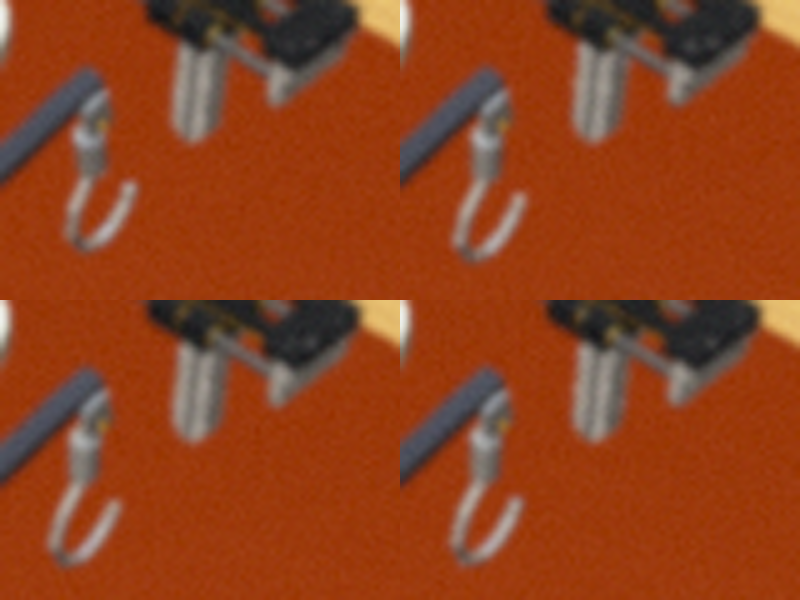

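>>> step_arm([
  [[0.008, 0, -0.002, 0, 0, 0], [0.0008, 0, 0.0029, 0, 0, 0], [0.0008, 0, 0.0029, 0, 0, 0], [0.0008, 0, 0.0029, 0, 0, 0], [0.0008, 0, 0.0029, 0, 0, 0], [0.0008, 0, 0.0029, 0, 0, 0], [0.0008, 0, 0.0029, 0, 0, 0], [0.0008, 0, 0.0029, 0, 0, 0], [0.0008, 0, 0.0029, 0, 0, 0], [0.0008, 0, 0.0029, 0, 0, 0], [0.0004, 0, 0.0015, 0, 0, 0], [0.0004, 0, 0.0015, 0, 0, 0]],
])

```text
time_s: 9.72
ee_pos: [0.5956, -0.1145, 0.2117]
eef_rot: [0.088, 1.307, 0.0]
force: [-0.1, 0.6, 0.2]
grip_width: 0.0004
```

>>> step_arm([
  [[0.0004, 0, 0.0015, 0, 0, 0], [0.0004, 0, 0.0015, 0, 0, 0], [0.0004, 0, 0.0015, 0, 0, 0], [0.0004, 0, 0.0015, 0, 0, 0], [0.0004, 0, 0.0015, 0, 0, 0], [0.0004, 0, 0.0015, 0, 0, 0]],
])

```text
time_s: 10.48
ee_pos: [0.6049, -0.1153, 0.2117]
eef_rot: [0.088, 1.307, -0.0]
force: [-0.0, 1.1, -0.1]
grip_width: 0.0003
```

```bash
python3 where.py;  python3 sc.py s6
```

```text
t 10.475 local TCP mm [-44.3   0.8 211.7] q [-0.28  0.29  1.53  0.08  1.06 -1.79] F [-0.14  1.09 -0.1 ] g 0.0003251755738707744
axes local (rows x,y,z) [[0.259, 0.03, -0.965], [-0.031, 0.999, 0.023], [0.965, 0.024, 0.26]]
```

View pics/s6.png

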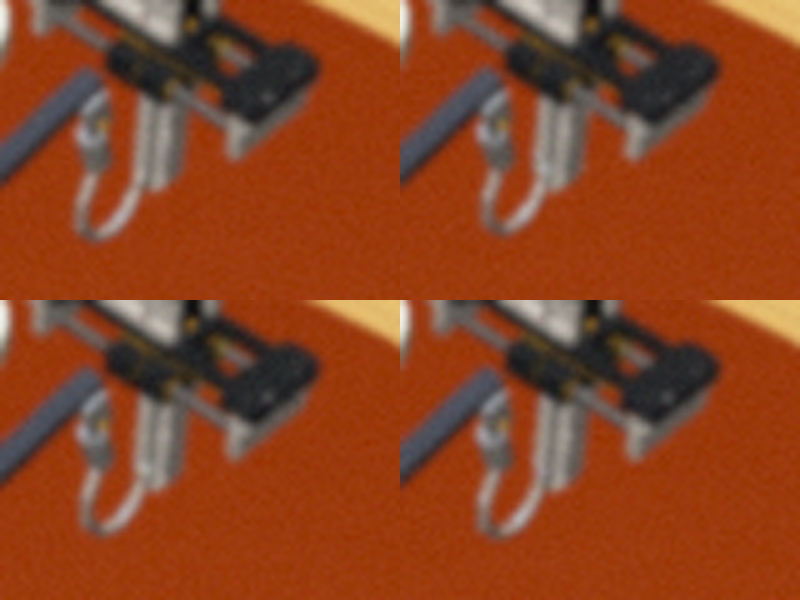

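>>> step_arm([
  [[0.0003, 0, 0.001, 0, 0, 0], [0.0003, 0, 0.001, 0, 0, 0], [0.0003, 0, 0.001, 0, 0, 0], [0.0003, 0, 0.001, 0, 0, 0], [0.0003, 0, 0.001, 0, 0, 0], [0.0003, 0, 0.001, 0, 0, 0], [0.0003, 0, 0.001, 0, 0, 0], [0.0003, 0, 0.001, 0, 0, 0], [0.0003, 0, 0.001, 0, 0, 0], [0.0003, 0, 0.001, 0, 0, 0], [0.0003, 0, 0.001, 0, 0, 0], [0, 0, 0, 0, 0, 0]],
])

```text
time_s: 12.18
ee_pos: [0.6163, -0.1163, 0.2114]
eef_rot: [0.088, 1.307, 0.0]
force: [0.5, 0.2, 0.7]
grip_width: 0.0005
```

```bash
python3 where.py;  python3 sc.py s7; python3 ov.py o7 0.02 -0.05
```

```text
t 12.175 local TCP mm [-32.9   1.1 211.4] q [-0.28  0.32  1.5   0.08  1.07 -1.79] F [0.44 0.22 0.71] g 0.0005196717576347005
axes local (rows x,y,z) [[0.259, 0.03, -0.965], [-0.031, 0.999, 0.023], [0.965, 0.024, 0.26]]
```

View pics/s7.png

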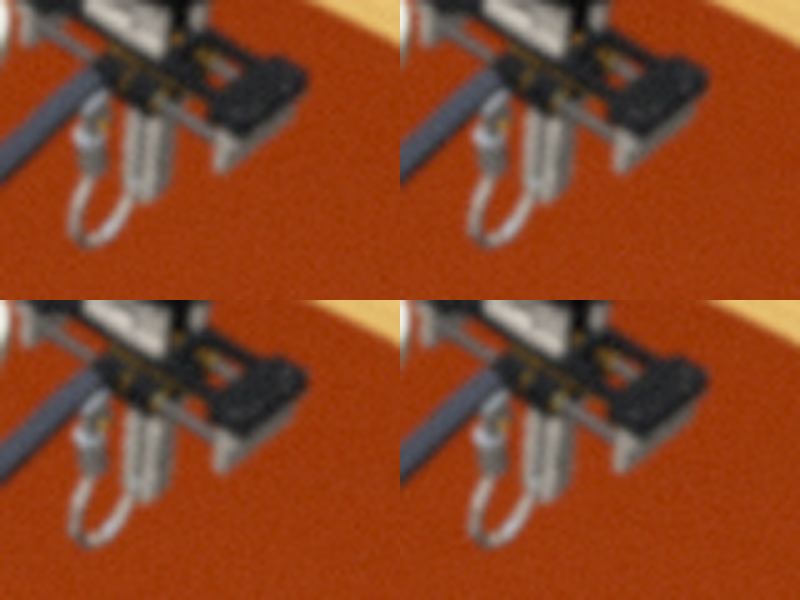

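View pics/o7_scene.png

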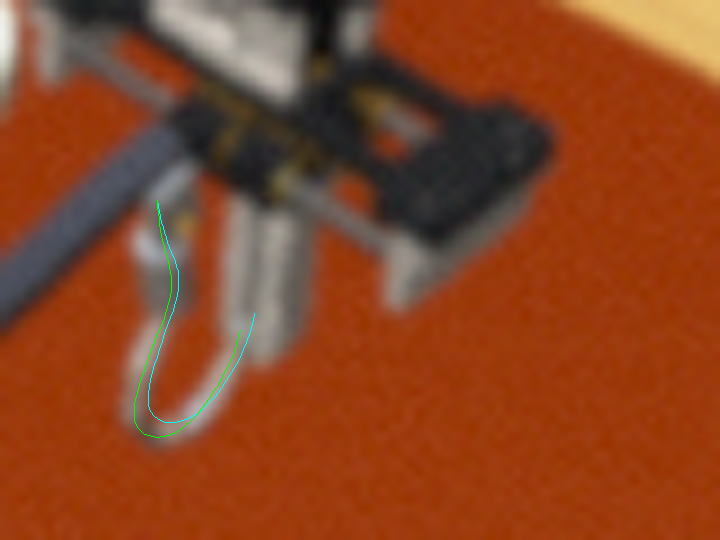

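>>> step_arm([
  [[-0.0001, 0, -0.0004, 0, 0, 0], [-0.0001, 0, -0.0004, 0, 0, 0], [-0.0001, 0, -0.0004, 0, 0, 0], [-0.0001, 0, -0.0004, 0, 0, 0], [-0.0001, 0, -0.0004, 0, 0, 0], [-0.0001, 0, -0.0004, 0, 0, 0], [-0.0001, 0, -0.0004, 0, 0, 0], [-0.0001, 0, -0.0004, 0, 0, 0], [-0.0001, 0, -0.0004, 0, 0, 0], [-0.0001, 0, -0.0004, 0, 0, 0], [-0.0001, 0, -0.0004, 0, 0, 0], [-0.0001, 0, -0.0004, 0, 0, 0]],
])

```text
time_s: 13.98
ee_pos: [0.6113, -0.1159, 0.2113]
eef_rot: [0.088, 1.307, -0.0]
force: [-0.5, 0.5, 0.4]
grip_width: 0.0003
```

>>> step_arm([
  [[-0.0001, 0, -0.0004, 0, 0, 0], [-0.0001, 0, -0.0004, 0, 0, 0], [-0.0001, 0, -0.0004, 0, 0, 0], [-0.0001, 0, -0.0004, 0, 0, 0], [-0.0001, 0, -0.0004, 0, 0, 0], [-0.0001, 0, -0.0004, 0, 0, 0], [-0.0001, 0, -0.0004, 0, 0, 0], [-0.0001, 0, -0.0004, 0, 0, 0], [-0.0001, 0, -0.0004, 0, 0, 0], [-0.0001, 0, -0.0004, 0, 0, 0], [-0.0001, 0, -0.0004, 0, 0, 0], [-0.0001, 0, -0.0004, 0, 0, 0]],
])

```text
time_s: 15.48
ee_pos: [0.6064, -0.1154, 0.2112]
eef_rot: [0.088, 1.307, -0.0]
force: [-1.2, -0.0, 0.6]
grip_width: 0.0007
```

>>> step_arm([
  [[-0.0003, 0, -0.001, 0, 0, 0], [-0.0006, 0, -0.002, 0, 0, 0], [-0.001, 0, -0.004, 0, 0, 0], [-0.002, 0, -0.008, 0, 0, 0], [-0.003, 0, -0.012, 0, 0, 0], [-0.003, 0, -0.012, 0, 0, 0]],
])

```text
time_s: 16.23
ee_pos: [0.5653, -0.1119, 0.2107]
eef_rot: [0.088, 1.307, -0.0]
force: [1.2, 0.7, -0.0]
grip_width: 0.0009
```

```bash
python3 where.py;  python3 sc.py s8; python3 - <<'E'
from station import camera
import cv2
c=[camera("top")["pixels"][150:215,310:350,::-1] for i in range(4)]
import numpy as np
cv2.imwrite("pics/t8.png",np.hstack([cv2.resize(x,None,fx=5,fy=5,interpolation=cv2.INTER_CUBIC) for x in c]))
d=[np.abs(c[0].astype(int)-x).max() for x in c]; print(d)
E
```

```text
t 16.225 local TCP mm [-84.   -0.4 210.7] q [-0.29  0.21  1.65  0.09  1.04 -1.81] F [ 1.11  0.82 -0.  ] g 0.0008975446333635928
axes local (rows x,y,z) [[0.259, 0.03, -0.965], [-0.031, 0.999, 0.023], [0.965, 0.024, 0.26]]
[np.int64(0), np.int64(33), np.int64(38), np.int64(54)]
```

View pics/s8.png

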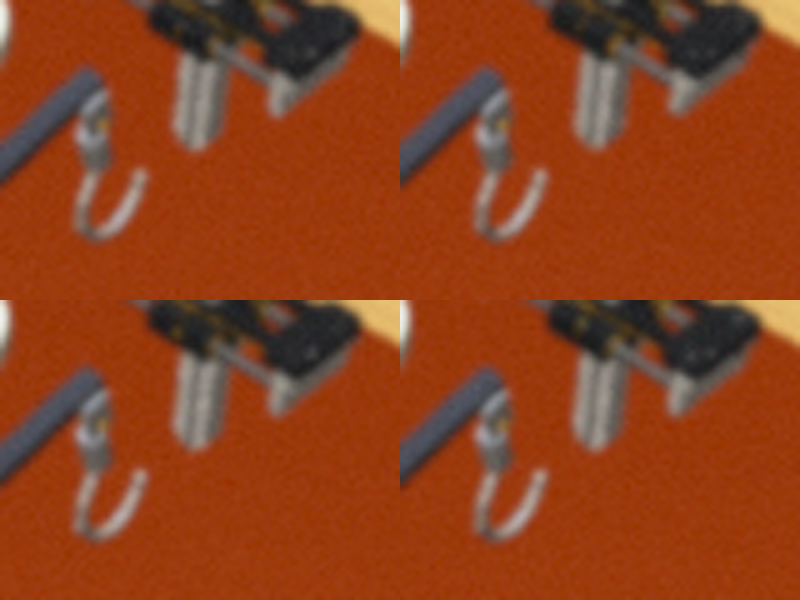

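View pics/t8.png

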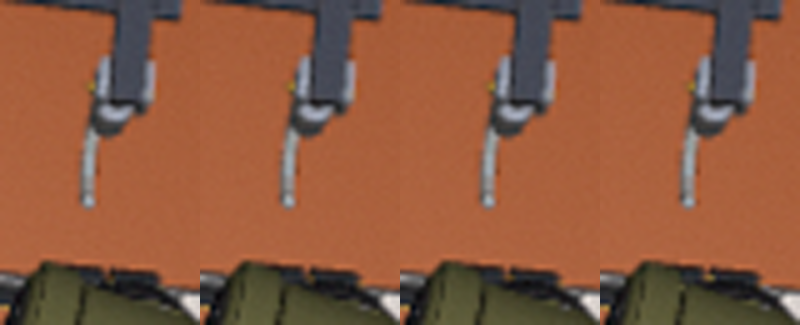

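```bash
cat > still.py <<'E'
from station import camera
import cv2,numpy as np
a=[camera("scene")["pixels"].astype(np.float32).mean(2) for i in range(8)]
ro=lambda x:x[185:215,212:232]
ref=[x[225:260,175:200] for x in a]
w=cv2.createHanningWindow((20,30),cv2.CV_32F)
print([tuple(np.round(cv2.phaseCorrelate(ro(a[0]),ro(x),w)[0],2)) for x in a])
E
python3 still.py
```

```text
[(np.float64(0.0), np.float64(0.0)), (np.float64(-2.02), np.float64(0.18)), (np.float64(-1.01), np.float64(-0.84)), (np.float64(-1.67), np.float64(-0.22)), (np.float64(2.17), np.float64(1.84)), (np.float64(-6.3), np.float64(1.17)), (np.float64(-3.33), np.float64(4.0)), (np.float64(-0.27), np.float64(-6.6))]
```

```bash
cat > still.py <<'E'
from station import camera
import cv2,numpy as np
r=[]
for i in range(10):
    x=camera("scene")["pixels"].astype(np.float32)[197:216,213:233]
    g=np.clip(x[:,:,2]-20,0,None)  # blue: background is low
    g[g<25]=0
    Y,X=np.mgrid[:g.shape[0],:g.shape[1]]; r.append([(g*X).sum()/g.sum(),(g*Y).sum()/g.sum()])
print(np.round(r,2).tolist())
E
python3 still.py
```

```text
[[8.16, 7.97], [8.05, 8.04], [8.15, 8.01], [8.17, 8.07], [8.2, 8.0], [8.22, 7.94], [8.26, 7.97], [8.31, 7.95], [8.31, 7.96], [8.25, 7.97]]
```

```bash
python3 ov.py o9 0.02; python3 - <<'E'
from h import *
import pickle
ct,cs=pickle.load(open("cams.pkl","rb")); p=np.load("stand.npy")
N=pose2(p,[[-.0322,0,.2327]]) # phi .02
print("nose pred top/scene",proj(ct,N),proj(cs,N))
B=pose2(p,[[-.0026,0,.207]]); print("bottom",proj(cs,B))
E
```

```text
nose pred top/scene [[327.34303261 190.92275212]] [[227.80926623 199.30420129]]
bottom [[222.27238412 209.77684412]]
```

View pics/o9_scene.png

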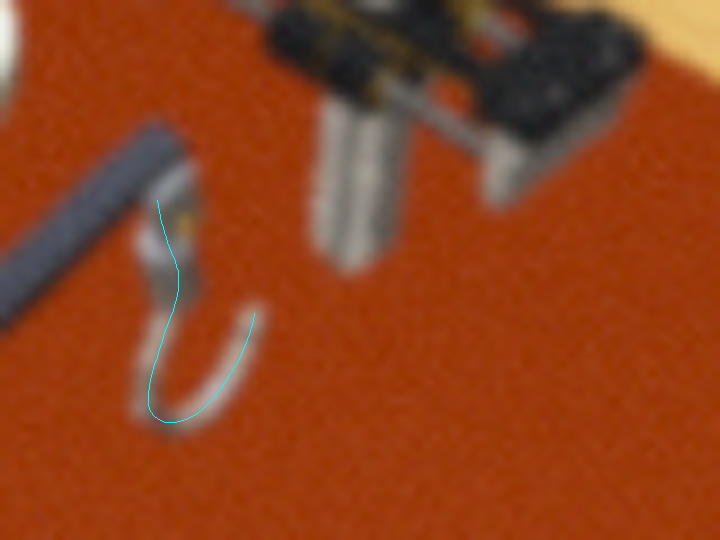

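View pics/o9_top.png

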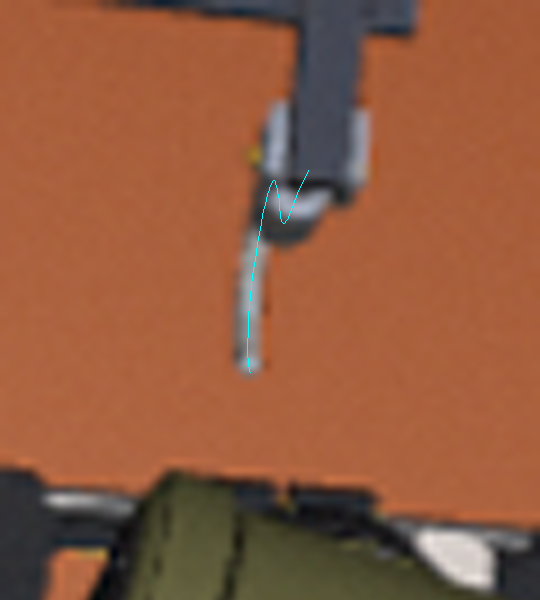

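>>> step_arm([
  [[0, 0.03, 0, 1.9, -8, -1.2], [0, 0.03, 0, 1.8, -7, -1.2], [0, 0, 0, 0, 0, 0]],
], fingers=0.06)

```text
time_s: 18.0
ee_pos: [0.5717, -0.0505, 0.2114]
eef_rot: [0.019, 1.047, -0.142]
force: [0.1, -0.5, 0.8]
grip_width: 0.0268
```

```bash
cat > go.py <<'E'
# go.py x y z yaw tilt(deg below horizontal): tool-frame delta to TCP target
from h import *
from station import get_obs
import sys
x,y,z,yaw,tilt=map(float,sys.argv[1:]); o=get_obs()
M=R.from_euler("xyz",o["eef_rot"]).as_matrix()
T=R.from_euler("xyz",[0,np.radians(tilt),yaw]).as_matrix()
print("q",o["qpos"].round(2),"pos",o["ee_pos"].round(4),"world axes",M.T.round(3).tolist())
print("shift mm",(M.T@(np.array([x,y,z])-o["ee_pos"])*1000).round(1),"rot deg",np.degrees(R.from_matrix(M.T@T).as_rotvec()).round(2))
E
python3 go.py .535 .126 .2 -.156 60
```

```text
q [-0.15  0.08  1.86  0.01  0.68 -1.57] pos [ 0.5717 -0.0505  0.2114] world axes [[0.495, -0.071, -0.866], [0.158, 0.987, 0.009], [0.854, -0.141, 0.5]]
shift mm [-20.8 168.4 -62. ] rot deg [-0.4   0.02 -0.39]
```

>>> step_arm([
  [[-0.005, 0.042, -0.0155, -0.4, 0, -0.4], [-0.005, 0.042, -0.0155, 0, 0, 0], [-0.005, 0.042, -0.0155, 0, 0, 0], [-0.005, 0.042, -0.0155, 0, 0, 0], [0, 0, 0, 0, 0, 0]],
])

```text
time_s: 18.62
ee_pos: [0.5361, 0.1254, 0.1985]
eef_rot: [-0.002, 1.048, -0.157]
force: [0.3, 0.2, 1.0]
grip_width: 0.0599
```

```bash
python3 go.py .535 .126 .2 -.156 60; python3 - <<'E'
from h import *
from station import camera,get_obs
o=get_obs(); c=camera("wrist"); cv2.imwrite("pics/w10.png",c["pixels"][:,:,::-1])
import pickle; pickle.dump((o,c),open("w10.pkl","wb"))
p=[.57957,.11935,-.15614]
for L in ([.13,.014,.036],[.13,-.014,.036],[-.13,-.014,.036],[-.13,.014,.036],[0,0,.102]):
    print(L,proj(c,pose2(p,[L]),o).round(1))
E
```

```text
q [ 0.26  0.07  1.9  -0.32  0.71 -0.96] pos [0.5361 0.1254 0.1985] world axes [[0.493, -0.078, -0.867], [0.155, 0.988, -0.001], [0.856, -0.133, 0.499]]
shift mm [-1.9  0.4 -0.3] rot deg [ 0.07 -0.06  0.03]
[0.13, 0.014, 0.036] [[295.3 233.5]]
[0.13, -0.014, 0.036] [[270.9 233.5]]
[-0.13, -0.014, 0.036] [[262.5 -20.1]]
[-0.13, 0.014, 0.036] [[305.3 -20.1]]
[0, 0, 0.102] [[283.5 192.7]]
```

View pics/w10.png

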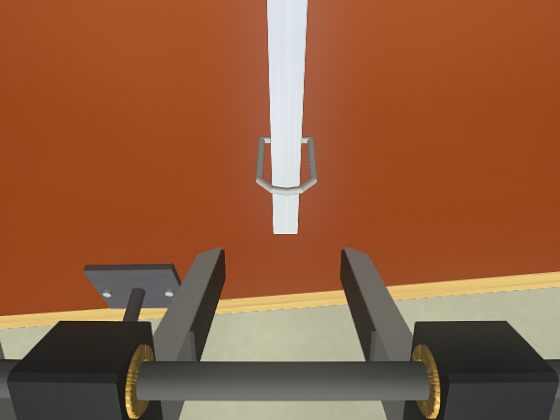

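```bash
python3 go.py .5352 .1283 .010 -.156 60
```

```text
q [ 0.26  0.07  1.9  -0.32  0.71 -0.96] pos [0.5364 0.1241 0.1985] world axes [[0.493, -0.079, -0.867], [0.156, 0.988, -0.001], [0.856, -0.134, 0.499]]
shift mm [162.4   4.1 -95.7] rot deg [ 0.02 -0.05  0.06]
```

>>> step_arm([
  [[0.036, 0.001, -0.021, 0, 0, 0], [0.036, 0.001, -0.021, 0, 0, 0], [0.036, 0.001, -0.021, 0, 0, 0], [0.03, 0.001, -0.018, 0, 0, 0], [0.014, 0, -0.008, 0, 0, 0], [0.007, 0, -0.004, 0, 0, 0], [0, 0, 0, 0, 0, 0]],
])

```text
time_s: 19.55
ee_pos: [0.5362, 0.1261, 0.0138]
eef_rot: [-0.003, 1.048, -0.163]
force: [-0.2, 0.2, 0.2]
grip_width: 0.06
```

```bash
python3 go.py .5352 .1283 .010 -.156 60; python3 - <<'E'
from station import camera
import cv2
c=camera("wrist"); cv2.imwrite("pics/w11.png",c["pixels"][:,:,::-1])
E
```

```text
q [ 0.27  0.4   2.03 -0.74  0.31 -0.48] pos [0.5362 0.1261 0.0138] world axes [[0.493, -0.081, -0.867], [0.16, 0.987, -0.002], [0.856, -0.137, 0.499]]
shift mm [ 2.6  2.  -3.1] rot deg [-0.16 -0.06  0.19]
```

View pics/w11.png

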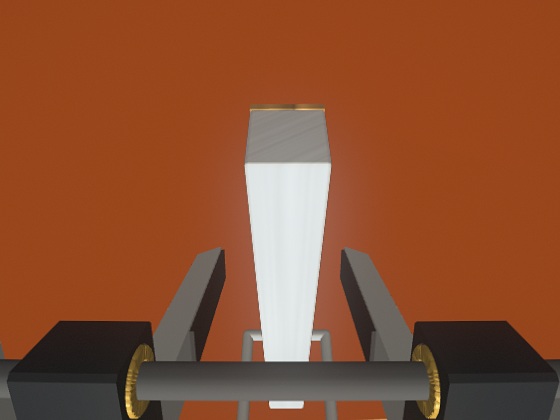

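>>> step_arm([
  [[0.0025, 0.002, -0.003, 0, 0, 0], [0, 0, 0, 0, 0, 0]],
])

```text
time_s: 19.85
ee_pos: [0.5348, 0.1298, 0.0107]
eef_rot: [-0.001, 1.047, -0.159]
force: [0.1, -0.0, -0.0]
grip_width: 0.0597
```

>>> step_arm([
  [[0, 0, 0, 0, 0, 0], [0, 0, 0, 0, 0, 0], [0, 0, 0, 0, 0, 0], [0, 0, 0, 0, 0, 0], [0, 0, 0, 0, 0, 0]],
], fingers=0, squeeze=45)

```text
time_s: 20.48
ee_pos: [0.5348, 0.1298, 0.0107]
eef_rot: [-0.001, 1.047, -0.159]
force: [-1.4, -1.1, 2.1]
grip_width: 0.0277
```

```bash
python3 where.py; python3 go.py .5352 .1283 .010 -.156 60
```

```text
t 20.475 local TCP mm [-142.3  236.2   10.7] q [ 0.28  0.4   2.03 -0.76  0.31 -0.45] F [-1.27 -1.23  2.08] g 0.02772939213605409
axes local (rows x,y,z) [[0.5, -0.021, -0.866], [0.042, 0.999, -0.0], [0.865, -0.036, 0.5]]
q [ 0.28  0.4   2.03 -0.76  0.31 -0.45] pos [0.5348 0.1298 0.0107] world axes [[0.494, -0.079, -0.866], [0.158, 0.987, -0.0], [0.855, -0.136, 0.5]]
shift mm [ 0.9 -1.5  0.2] rot deg [-0.11 -0.    0.08]
```

>>> step_arm([
  [[-0.009, 0, 0.005, 0, 0, 0], [-0.018, 0, 0.01, 0, 0, 0], [-0.025, 0, 0.0145, 0, 0, 0], [-0.026, 0, 0.015, 0, 0, 0], [-0.025, 0, 0.0145, 0, 0, 0], [-0.016, 0, 0.009, 0, 0, 0], [-0.006, 0, 0.004, 0, 0, 0], [0, 0, 0, 0, 0, 0]],
])

```text
time_s: 21.48
ee_pos: [0.5345, 0.1299, 0.1545]
eef_rot: [-0.001, 1.048, -0.159]
force: [0.3, -0.9, -2.9]
grip_width: 0.028
```

```bash
python3 where.py; python3 - <<'E'
from station import camera
import cv2
c=camera("wrist"); cv2.imwrite("pics/w12.png",c["pixels"][:,:,::-1])
E
```

```text
t 21.475 local TCP mm [-142.6  236.2  154.5] q [ 0.28  0.13  1.95 -0.37  0.62 -0.88] F [ 0.41 -0.9  -2.89] g 0.027991746354176013
axes local (rows x,y,z) [[0.499, -0.021, -0.866], [0.042, 0.999, -0.0], [0.865, -0.036, 0.5]]
```

View pics/w12.png

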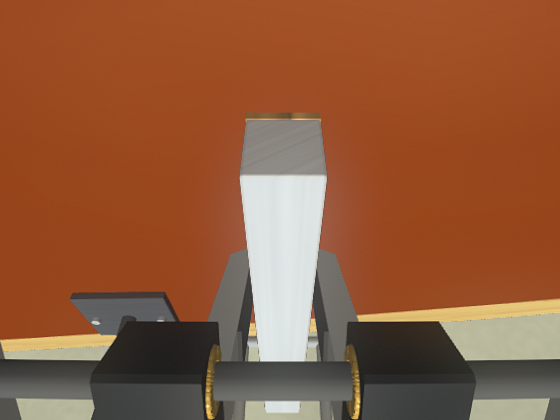

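```bash
cat > fitb.py <<'E'
from h import *
from station import camera,get_obs
c=camera("wrist"); 
Rt=R.from_euler("y",np.radians(60)).as_matrix() # tool in levelled frame, TCP at origin
o=dict(ee_pos=np.zeros(3),eef_rot=[0,np.radians(60),0])
def pts(p):
    a,dx,dz,dy,ps=p  # beam origin rel TCP, pitch a (rot about y, + = far end down), yaw ps
    L=np.array([[-.13,.014,.036],[-.13,-.014,.036],[-.13,-.014,0],[-.13,.014,0],[.13,.014,.036],[.13,-.014,.036]])
    return R.from_euler("zy",[ps,a]).apply(L)+[dx,dy,dz]
obs_=np.array([[326,176],[240.5,176],[247,113.5],[321,113.5],[299,412],[264.5,412]])
f=lambda p:np.r_[(proj(c,pts(p),o)-obs_).ravel()]
q=least_squares(f,[0,.045,-.01,0,0]); print(q.x.round(4),q.fun.round(1))
b=R.from_euler("zy",[q.x[4],q.x[0]]).apply([[0,0,.099]])+[q.x[1],q.x[3],q.x[2]]; print("bail top rel TCP level",b)
E
python3 fitb.py
```

```text
[-0.0034  0.0494 -0.0126 -0.0001 -0.0038] [ 1.4 -0.  -0.5 -0.3  0.2  0.1 -1.3  0.3 -0.3 -0.   0.3 -0.1]
bail top rel TCP level [[ 0.04907708 -0.00010256  0.08640884]]
```

```bash
python3 go.py .5078 -.1048 .158 -.116 60
```

```text
q [ 0.28  0.13  1.95 -0.37  0.62 -0.88] pos [0.5343 0.1298 0.1538] world axes [[0.492, -0.079, -0.867], [0.158, 0.988, -0.001], [0.856, -0.136, 0.499]]
shift mm [   1.9 -235.9   11.4] rot deg [-2.07 -0.09  1.26]
```

>>> step_arm([
  [[0, -0.01, 0, 0, 0, 0], [0, -0.02, 0.001, -0.5, 0, 0.3], [0, -0.03, 0.001, -0.5, 0, 0.3], [0, -0.035, 0.002, -0.5, 0, 0.3], [0, -0.035, 0.002, -0.5, 0, 0.3], [0, -0.035, 0.002, 0, 0, 0], [0, -0.03, 0.002, 0, 0, 0], [0, -0.02, 0.001, 0, 0, 0], [0, -0.012, 0, 0, 0, 0], [0, -0.006, 0, 0, 0, 0], [0, 0, 0, 0, 0, 0]],
])

```text
time_s: 22.95
ee_pos: [0.5134, -0.1025, 0.16]
eef_rot: [0.001, 1.048, -0.117]
force: [-0.0, 0.5, -1.9]
grip_width: 0.0277
```

```bash
python3 where.py; python3 go.py .5078 -.1048 .165 -.116 60; python3 ov.py o13 0.02; python3 - <<'E'
from station import camera
import cv2
c=camera("scene"); cv2.imwrite("pics/s13.png",cv2.resize(c["pixels"][140:320,140:340,::-1],None,fx=3.3,fy=3.3,interpolation=cv2.INTER_CUBIC))
E
```

```text
t 22.95 local TCP mm [-136.7    2.9  160. ] q [-0.32  0.03  2.04  0.19  0.56 -1.9 ] F [-0.07  0.5  -1.9 ] g 0.027699924044678206
axes local (rows x,y,z) [[0.5, -0.001, -0.866], [0.002, 1.0, 0.0], [0.866, -0.002, 0.5]]
q [-0.32  0.03  2.04  0.19  0.56 -1.9 ] pos [ 0.5134 -0.1025  0.16  ] world axes [[0.496, -0.059, -0.866], [0.118, 0.993, 0.0], [0.86, -0.102, 0.5]]
shift mm [-7.  -2.9 -2.1] rot deg [-0.11 -0.03  0.04]
```

View pics/s13.png

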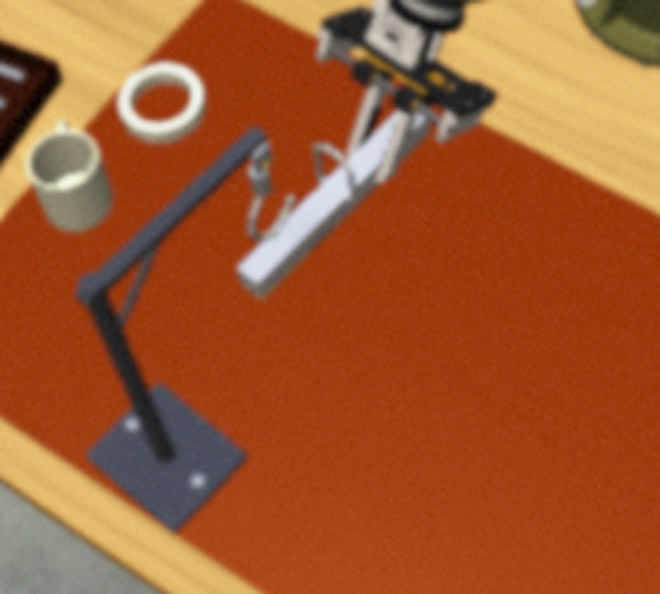

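View pics/o13_scene.png

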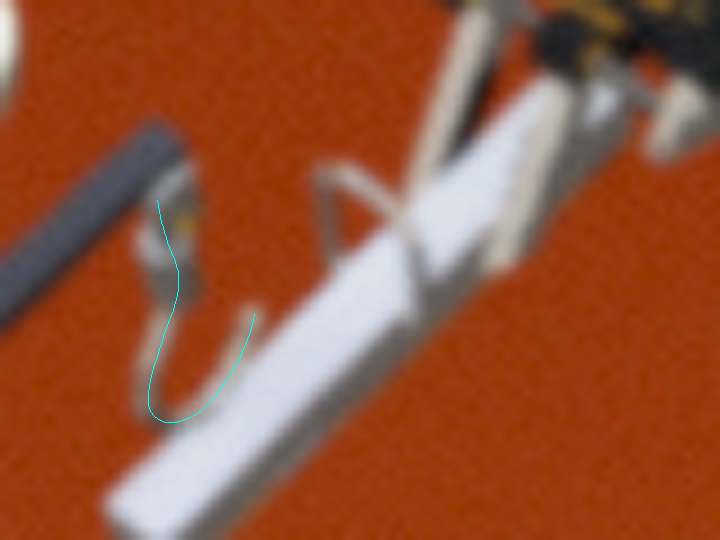

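View pics/o13_top.png

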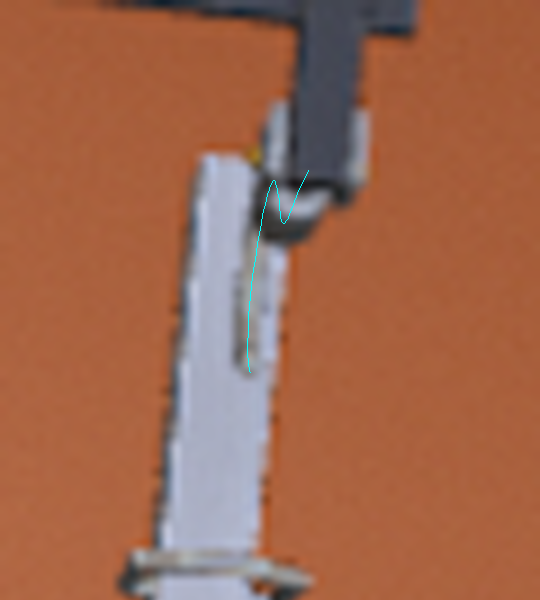

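```bash
python3 - <<'E'
from h import *
import pickle
ct,cs=pickle.load(open("cams.pkl","rb")); p=np.load("stand.npy")
for y in (.019,0,-.019):
  P=pose2(p,[[-.1367+.0475,.0029+y,.2475]])
  q=proj(ct,P)[0];r=proj(cs,P)[0]; print("top crop",(q-[300,150]+.5)*9,"scene crop",(r-[200,165]+.5)*9)
E
```

```text
top crop [155.56195885 557.95394508] scene crop [406.900017   217.11641025]
top crop [224.75470088 566.0039996 ] scene crop [366.25612004 188.75365098]
top crop [293.92081002 574.04981579] scene crop [326.02248927 160.68066707]
```

>>> step_arm([
  [[-0.0024, -0.002, 0.0014, 0, 0, 0], [-0.0024, -0.002, 0.0014, 0, 0, 0], [0, 0, 0, 0, 0, 0], [0.002, 0, 0.0035, 0, 0, 0], [0.004, 0, 0.007, 0, 0, 0], [0.005, 0, 0.0087, 0, 0, 0], [0.005, 0, 0.0087, 0, 0, 0], [0.003, 0, 0.0052, 0, 0, 0], [0, 0, 0, 0, 0, 0]],
])

```text
time_s: 24.22
ee_pos: [0.5513, -0.1107, 0.1657]
eef_rot: [0.001, 1.048, -0.116]
force: [-1.3, 0.4, -2.4]
grip_width: 0.0279
```

```bash
python3 where.py; python3 ov.py o14 0.02
```

```text
t 24.225 local TCP mm [-98.1  -0.8 165.7] q [-0.31  0.11  1.94  0.17  0.58 -1.88] F [-1.29  0.3  -2.38] g 0.027924081771448835
axes local (rows x,y,z) [[0.5, -0.0, -0.866], [0.001, 1.0, 0.0], [0.866, -0.001, 0.5]]
```

View pics/o14_scene.png

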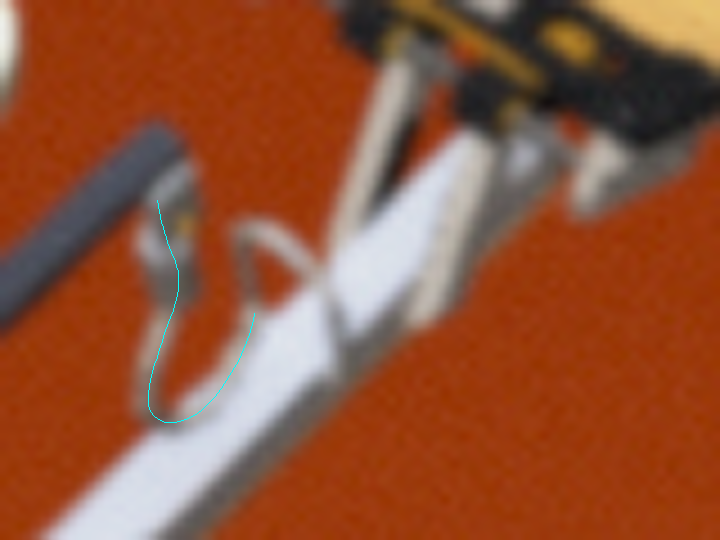

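View pics/o14_top.png

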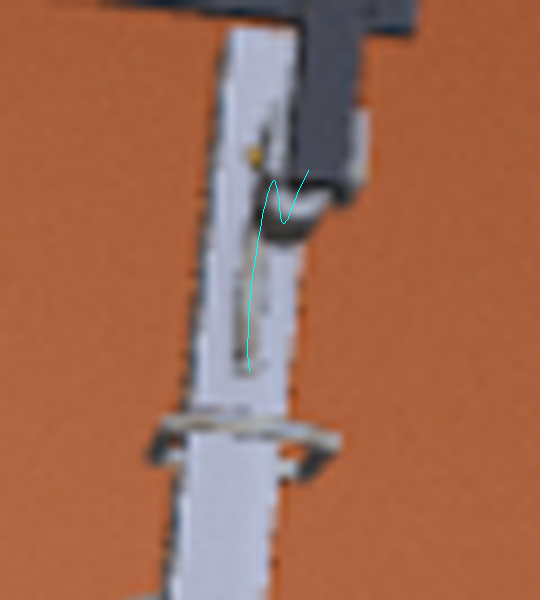

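>>> step_arm([
  [[0.002, 0, 0.0035, 0, 0, 0], [0.004, 0, 0.007, 0, 0, 0], [0.005, 0, 0.0087, 0, 0, 0], [0.005, 0, 0.0087, 0, 0, 0], [0.004, 0, 0.007, 0, 0, 0], [0.003, 0, 0.0052, 0, 0, 0], [0, 0, 0, 0, 0, 0]],
])

```text
time_s: 25.2
ee_pos: [0.5972, -0.1161, 0.1659]
eef_rot: [0.001, 1.048, -0.117]
force: [0.3, -0.3, -2.5]
grip_width: 0.0277
```

```bash
python3 where.py; python3 ov.py o15 0.02
```

```text
t 25.2 local TCP mm [-51.9  -0.9 165.9] q [-0.29  0.21  1.82  0.15  0.6  -1.85] F [ 0.33 -0.23 -2.5 ] g 0.027663814884828743
axes local (rows x,y,z) [[0.5, -0.0, -0.866], [0.001, 1.0, 0.0], [0.866, -0.001, 0.5]]
```

View pics/o15_scene.png

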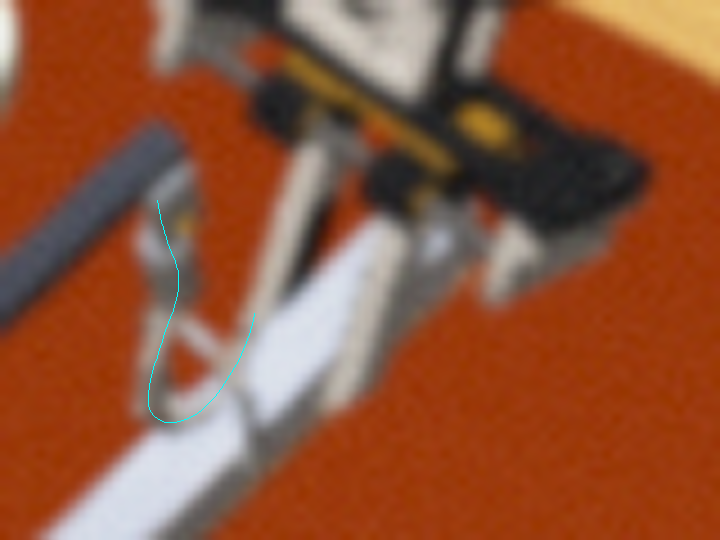

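View pics/o15_top.png

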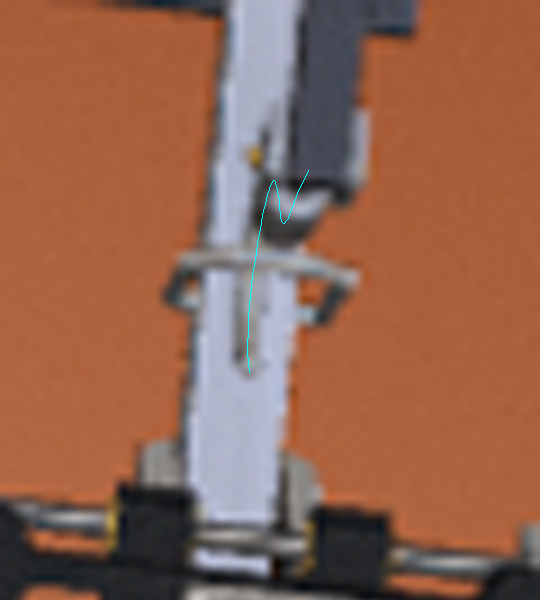

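>>> step_arm([
  [[0.0026, 0, -0.0015, 0, 0, 0], [0.0043, 0, -0.0025, 0, 0, 0], [0.0043, 0, -0.0025, 0, 0, 0], [0.0043, 0, -0.0025, 0, 0, 0], [0.0043, 0, -0.0025, 0, 0, 0], [0.0043, 0, -0.0025, 0, 0, 0], [0.0026, 0, -0.0015, 0, 0, 0], [0, 0, 0, 0, 0, 0]],
])

```text
time_s: 26.3
ee_pos: [0.5968, -0.1161, 0.1349]
eef_rot: [0.001, 1.048, -0.117]
force: [-1.3, -0.0, -1.6]
grip_width: 0.0279
```

```bash
python3 where.py; python3 ov.py o16 0.02
```

```text
t 26.3 local TCP mm [-52.3  -0.9 134.9] q [-0.29  0.26  1.85  0.17  0.53 -1.87] F [-1.28 -0.15 -1.62] g 0.027900463660928847
axes local (rows x,y,z) [[0.5, -0.0, -0.866], [0.001, 1.0, 0.0], [0.866, -0.002, 0.5]]
```

View pics/o16_scene.png

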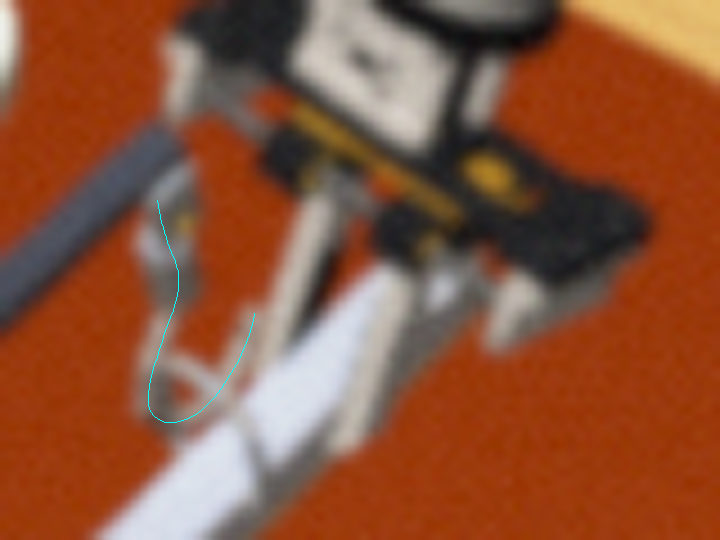

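View pics/o16_top.png

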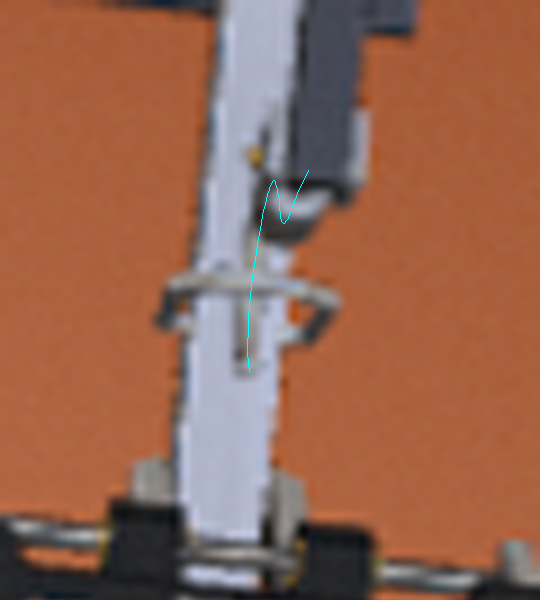

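>>> step_arm([
  [[0.0009, 0, -0.0005, 0, 0, 0], [0.0009, 0, -0.0005, 0, 0, 0], [0.0009, 0, -0.0005, 0, 0, 0], [0.0009, 0, -0.0005, 0, 0, 0], [0.0009, 0, -0.0005, 0, 0, 0], [0.0009, 0, -0.0005, 0, 0, 0], [0, 0, 0, 0, 0, 0]],
])

```text
time_s: 27.28
ee_pos: [0.597, -0.1161, 0.1289]
eef_rot: [0.001, 1.047, -0.117]
force: [-0.0, 1.1, -1.4]
grip_width: 0.028
```

>>> step_arm([
  [[0.0009, 0, -0.0005, 0, 0, 0], [0, 0, 0, 0, 0, 0]],
])

```text
time_s: 27.52
ee_pos: [0.597, -0.1161, 0.1279]
eef_rot: [0.001, 1.047, -0.117]
force: [0.1, -0.1, -3.1]
grip_width: 0.0275
```

>>> step_arm([
  [[0.0009, 0, -0.0005, 0, 0, 0], [0, 0, 0, 0, 0, 0]],
])

```text
time_s: 27.78
ee_pos: [0.5971, -0.1161, 0.1269]
eef_rot: [0.001, 1.047, -0.117]
force: [-0.9, -0.5, -0.5]
grip_width: 0.0276
```

>>> step_arm([
  [[0.0005, 0, -0.0003, 0, 0, 0], [0, 0, 0, 0, 0, 0]],
])

```text
time_s: 28.02
ee_pos: [0.5972, -0.1162, 0.1266]
eef_rot: [0.001, 1.047, -0.117]
force: [0.5, -0.9, -0.5]
grip_width: 0.0276
```

>>> step_arm([
  [[0.0005, 0, -0.0003, 0, 0, 0], [0, 0, 0, 0, 0, 0]],
])

```text
time_s: 28.28
ee_pos: [0.5974, -0.1162, 0.1263]
eef_rot: [0.0, 1.046, -0.117]
force: [0.6, -0.7, 3.4]
grip_width: 0.0277
```

```bash
python3 ov.py o17 0.02;python3 - <<'E'
from station import camera,get_obs
f=[]
for i in range(6):
    camera("top"); f.append(get_obs()["force"].round(1).tolist())
print(f)
E
```

```text
[[0.9, 0.1, 4.2], [-0.1, 0.5, 4.4], [0.6, -1.0, 3.7], [-0.5, 0.7, 4.1], [0.7, -0.8, 4.7], [0.3, -1.0, 5.2]]
```

View pics/o17_scene.png

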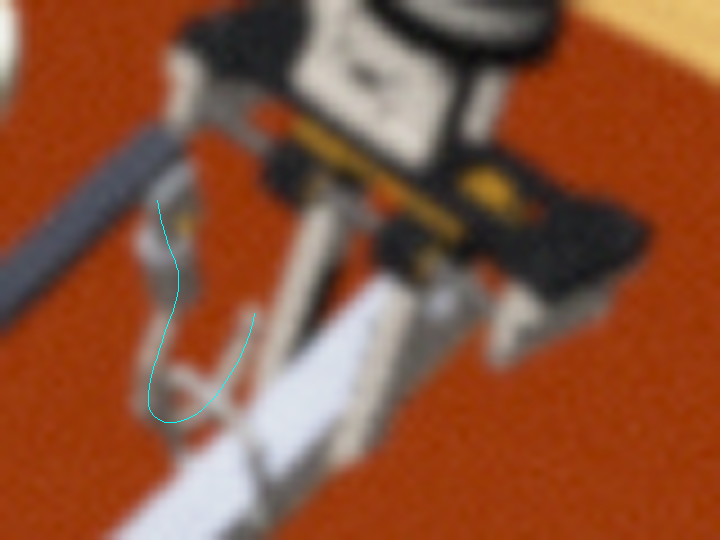

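>>> step_arm([
  [[-0.0002, 0, 0.0001, 0, 0, 0], [0, 0, 0, 0, 0, 0], [0, 0, 0, 0, 0, 0]],
])

```text
time_s: 29.05
ee_pos: [0.5971, -0.1161, 0.1261]
eef_rot: [0.001, 1.047, -0.117]
force: [0.6, 0.5, 5.5]
grip_width: 0.0276
```

```bash
python3 - <<'E'
from station import camera,get_obs
import numpy as np
f=[]
for i in range(8):
    camera("top"); f.append(get_obs()["force"])
print(np.mean(f,0))
E
```

```text
[ 0.38301459 -0.26809948  5.14654113]
```

>>> step_arm([
  [[-0.0003, 0, 0.0002, 0, 0, 0], [0, 0, 0, 0, 0, 0], [0, 0, 0, 0, 0, 0]],
])

```text
time_s: 29.82
ee_pos: [0.597, -0.1161, 0.1263]
eef_rot: [0.001, 1.047, -0.117]
force: [-0.5, -0.2, 3.5]
grip_width: 0.0275
```

```bash
cat > fm.py <<'E'
from station import camera,get_obs
import numpy as np
f=[]
for i in range(6):
    camera("top"); f.append(get_obs()["force"])
print(np.mean(f,0),get_obs()["ee_pos"])
E
python3 fm.py
```

```text
[-0.06318451  0.00757746  3.8570526 ] [ 0.59702429 -0.11609125  0.12632199]
```

>>> step_arm([
  [[-0.0005, 0, 0.0003, 0, 0, 0], [0, 0, 0, 0, 0, 0], [0, 0, 0, 0, 0, 0]],
])

```text
time_s: 30.5
ee_pos: [0.5968, -0.116, 0.1266]
eef_rot: [0.001, 1.048, -0.116]
force: [-0.3, 0.4, 0.9]
grip_width: 0.0274
```

```bash
python3 fm.py
```

```text
[-0.1136526  -0.08555364 -0.12805061] [ 0.59689785 -0.1160487   0.1267159 ]
```

>>> step_arm([
  [[0, 0, 0, 0, 0, 0], [0, 0, 0, 0, 0, 0], [0, 0, 0, 0, 0, 0], [0, 0, 0, 0, 0, 0]],
], squeeze=3)

```text
time_s: 31.3
ee_pos: [0.5971, -0.1161, 0.1269]
eef_rot: [0.001, 1.047, -0.117]
force: [1.0, 1.0, -0.9]
grip_width: 0.0281
```

>>> step_arm([
  [[0, 0, 0, 0, 0, 0], [0, 0, 0, 0, 0, 0], [0, 0, 0, 0, 0, 0], [0, 0, 0, 0, 0, 0]],
], fingers=0.05)

```text
time_s: 31.8
ee_pos: [0.5971, -0.1161, 0.127]
eef_rot: [0.001, 1.047, -0.117]
force: [0.4, 0.5, -0.1]
grip_width: 0.0502
```

```bash
python3 fm.py; python3 - <<'E'
from station import camera
import cv2,numpy as np
a=[];b=[]
for i in range(6):
    x=camera("scene")["pixels"][170:250,190:260,::-1]
    y=camera("top")["pixels"][120:215,305:345,::-1]
    if i%2==0:
        a.append(cv2.resize(x,None,fx=3.7,fy=3.7,interpolation=cv2.INTER_CUBIC)); b.append(cv2.resize(y,(259,300)))
cv2.imwrite("pics/r1.png",np.vstack([np.hstack(a),np.hstack(b)]))
E
```

```text
[ 0.22905404 -0.28787129  0.1335524 ] [ 0.59707326 -0.1160642   0.12693936]
```

View pics/r1.png

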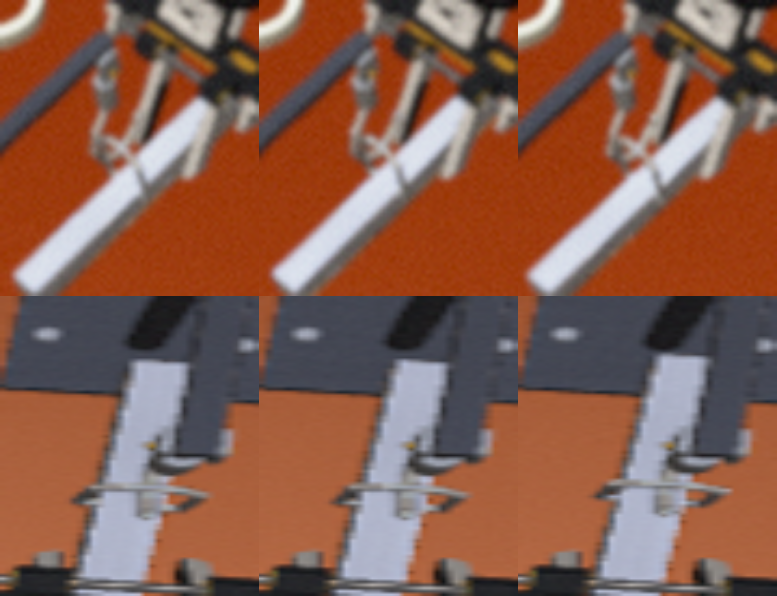

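>>> step_arm([
  [[-0.005, 0, 0, 0, 0, 0], [-0.01, 0, 0, 0, 0, 0], [-0.015, 0, 0, 0, 0, 0], [-0.02, 0, 0, 0, 0, 0], [-0.02, 0, 0, 0, 0, 0], [-0.02, 0, 0, 0, 0, 0], [-0.02, 0, 0, 0, 0, 0], [0, 0, 0, 0, 0, 0]],
])

```text
time_s: 33.7
ee_pos: [0.5424, -0.1098, 0.2243]
eef_rot: [-0.001, 1.044, -0.118]
force: [0.2, 0.7, -1.0]
grip_width: 0.0502
```

```bash
python3 where.py; cat > bt.py <<'E'
from station import camera,get_obs
import numpy as np,cv2
# track beam far end in top view (bright, along image rows) & near end
r=[];t=[]
for i in range(16):
    x=camera("top")["pixels"].astype(np.float32)
    s=x[120:215,300:345]; m=(s.min(2)>135)
    t.append(get_obs()["time_s"])
    # sub-pixel: brightness-weighted far edge
    w=s[:,:,2]
    rows=w[:45,20:36].max(1)
    k=np.argmax(rows>130); sub=k-(rows[k]-130)/(rows[k]-rows[k-1]) if k>0 else 0
    Y,X=np.nonzero(m); r.append((round(float(sub),2),round(X.mean(),2),len(X)))
print(list(zip(np.round(t,2).tolist(),r)))
E
python3 bt.py
```

```text
t 33.7 local TCP mm [-107.    -1.   224.3] q [-0.31  0.02  1.89  0.15  0.72 -1.85] F [ 0.1   0.68 -0.98] g 0.05016303267923611
axes local (rows x,y,z) [[0.503, -0.001, -0.864], [0.002, 1.0, -0.0], [0.864, -0.001, 0.503]]
[(33.75, (17.52, np.float64(25.8), 698)), (33.8, (17.49, np.float64(25.77), 685)), (33.85, (17.81, np.float64(25.7), 676)), (33.9, (18.48, np.float64(25.69), 680)), (33.95, (18.76, np.float64(25.65), 674)), (34.0, (19.41, np.float64(25.66), 670)), (34.05, (19.49, np.float64(25.59), 663)), (34.1, (19.78, np.float64(25.61), 660)), (34.15, (19.81, np.float64(25.54), 662)), (34.2, (19.53, np.float64(25.56), 662)), (34.25, (19.46, np.float64(25.59), 673)), (34.3, (19.33, np.float64(25.57), 681)), (34.35, (18.53, np.float64(25.62), 682)), (34.4, (18.44, np.float64(25.62), 685)), (34.45, (18.05, np.float64(25.64), 689)), (34.5, (17.58, np.float64(25.7), 693))]
```

>>> step_arm([
  [[-0.0106, 0, -0.0181, 0, 0, 0], [-0.0106, 0, -0.0181, 0, 0, 0], [-0.0106, 0, -0.0181, 0, 0, 0], [0.0203, 0, -0.0118, 0, 0, 0], [0.0203, 0, -0.0118, 0, 0, 0], [0.0203, 0, -0.0118, 0, 0, 0], [0.0203, 0, -0.0118, 0, 0, 0], [0, 0, 0, 0, 0, 0]],
], fingers=0, squeeze=20)

```text
time_s: 35.5
ee_pos: [0.479, -0.102, 0.1275]
eef_rot: [0.002, 1.05, -0.116]
force: [-0.1, -0.3, 0.2]
grip_width: 0.0004
```

```bash
python3 where.py; python3 - <<'E'
from station import camera
import cv2
c=camera("scene"); cv2.imwrite("pics/s20.png",cv2.resize(c["pixels"][140:290,170:320,::-1],None,fx=4,fy=4,interpolation=cv2.INTER_CUBIC))
E
```

```text
t 35.5 local TCP mm [-170.9   -0.6  127.5] q [-0.35  0.01  2.15  0.25  0.48 -1.99] F [-0.08 -0.34  0.15] g 0.0004078341751489926
axes local (rows x,y,z) [[0.498, 0.0, -0.867], [0.001, 1.0, 0.001], [0.867, -0.002, 0.498]]
```

View pics/s20.png

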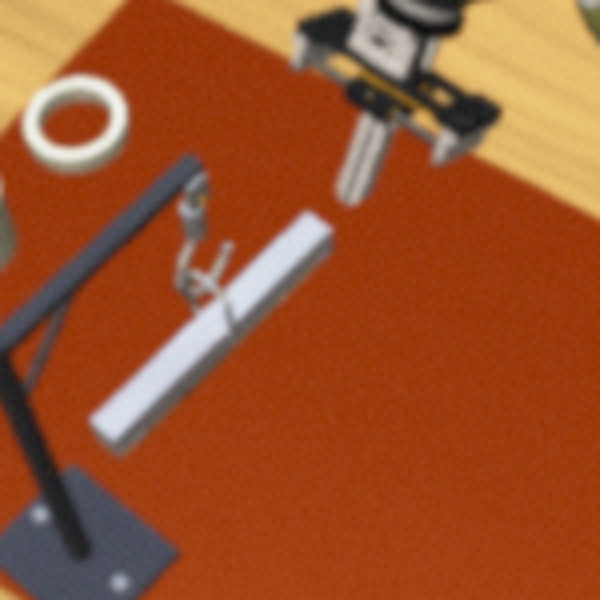

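>>> step_arm([
  [[0.002, 0, 0.0035, 0, 0, 0], [0.002, 0, 0.0035, 0, 0, 0], [0.002, 0, 0.0035, 0, 0, 0], [0.002, 0, 0.0035, 0, 0, 0], [0.002, 0, 0.0035, 0, 0, 0], [0.001, 0, 0.0017, 0, 0, 0], [0.001, 0, 0.0017, 0, 0, 0], [0.0005, 0, 0.0009, 0, 0, 0], [0.0005, 0, 0.0009, 0, 0, 0], [0.0005, 0, 0.0009, 0, 0, 0], [0.0005, 0, 0.0009, 0, 0, 0], [0.0005, 0, 0.0009, 0, 0, 0]],
])

```text
time_s: 37.05
ee_pos: [0.5088, -0.1057, 0.1288]
eef_rot: [0.001, 1.047, -0.117]
force: [-0.6, 0.5, -0.4]
grip_width: 0.0004
```

>>> step_arm([
  [[0.0005, 0, 0.0009, 0, 0, 0], [0.0005, 0, 0.0009, 0, 0, 0], [0.0005, 0, 0.0009, 0, 0, 0], [0.0005, 0, 0.0009, 0, 0, 0], [0.0005, 0, 0.0009, 0, 0, 0], [0.0005, 0, 0.0009, 0, 0, 0], [0.0005, 0, 0.0009, 0, 0, 0], [0.0005, 0, 0.0009, 0, 0, 0]],
])

```text
time_s: 38.05
ee_pos: [0.5169, -0.1066, 0.129]
eef_rot: [0.001, 1.047, -0.117]
force: [-0.1, -0.1, -0.3]
grip_width: 0.0004
```

```bash
python3 where.py; python3 bt.py
```

```text
t 38.05 local TCP mm [-132.7   -0.8  129. ] q [-0.33  0.09  2.06  0.22  0.49 -1.95] F [-0.11 -0.1  -0.27] g 0.00038249784893194046
axes local (rows x,y,z) [[0.5, -0.0, -0.866], [0.001, 1.0, 0.0], [0.866, -0.001, 0.5]]
[(38.1, (16.21, np.float64(25.71), 703)), (38.15, (16.28, np.float64(25.67), 703)), (38.2, (16.22, np.float64(25.68), 699)), (38.25, (16.22, np.float64(25.68), 702)), (38.3, (16.47, np.float64(25.72), 703)), (38.35, (16.48, np.float64(25.69), 701)), (38.4, (16.48, np.float64(25.69), 702)), (38.45, (16.48, np.float64(25.72), 705)), (38.5, (16.49, np.float64(25.69), 701)), (38.55, (16.48, np.float64(25.69), 700)), (38.6, (16.48, np.float64(25.65), 699)), (38.65, (16.48, np.float64(25.68), 702)), (38.7, (16.48, np.float64(25.69), 702)), (38.75, (16.48, np.float64(25.71), 704)), (38.8, (16.48, np.float64(25.7), 702)), (38.85, (16.47, np.float64(25.69), 702))]
```

>>> step_arm([
  [[-0.0002, 0, -0.0003, 0, 0, 0], [-0.0002, 0, -0.0003, 0, 0, 0], [-0.0002, 0, -0.0003, 0, 0, 0], [-0.0002, 0, -0.0003, 0, 0, 0], [-0.0002, 0, -0.0003, 0, 0, 0], [-0.0002, 0, -0.0003, 0, 0, 0], [-0.0002, 0, -0.0003, 0, 0, 0], [-0.0002, 0, -0.0003, 0, 0, 0], [-0.0002, 0, -0.0003, 0, 0, 0], [-0.0002, 0, -0.0003, 0, 0, 0], [-0.0002, 0, -0.0003, 0, 0, 0], [-0.0002, 0, -0.0003, 0, 0, 0]],
])

```text
time_s: 40.35
ee_pos: [0.5126, -0.1061, 0.1292]
eef_rot: [0.001, 1.047, -0.117]
force: [-0.0, 0.0, -0.6]
grip_width: 0.0008
```

>>> step_arm([
  [[-0.0002, 0, -0.0003, 0, 0, 0], [-0.0002, 0, -0.0003, 0, 0, 0], [-0.0002, 0, -0.0003, 0, 0, 0], [-0.0002, 0, -0.0003, 0, 0, 0], [-0.0002, 0, -0.0003, 0, 0, 0], [-0.0002, 0, -0.0003, 0, 0, 0], [-0.0002, 0, -0.0003, 0, 0, 0], [-0.0002, 0, -0.0003, 0, 0, 0], [-0.0002, 0, -0.0003, 0, 0, 0], [-0.0002, 0, -0.0003, 0, 0, 0], [-0.0002, 0, -0.0003, 0, 0, 0], [-0.0002, 0, -0.0003, 0, 0, 0]],
])

```text
time_s: 41.85
ee_pos: [0.5083, -0.1056, 0.1296]
eef_rot: [0.001, 1.047, -0.117]
force: [0.3, 0.4, 0.0]
grip_width: 0.0006
```

>>> step_arm([
  [[-0.0002, 0, -0.0003, 0, 0, 0], [-0.0002, 0, -0.0003, 0, 0, 0], [-0.0002, 0, -0.0003, 0, 0, 0], [-0.0002, 0, -0.0003, 0, 0, 0], [-0.0002, 0, -0.0003, 0, 0, 0], [-0.0002, 0, -0.0003, 0, 0, 0], [-0.001, 0, -0.0017, 0, 0, 0], [-0.003, 0, -0.005, 0, 0, 0], [-0.005, 0, -0.0087, 0, 0, 0], [-0.01, 0, -0.017, 0, 0, 0], [-0.01, 0, -0.017, 0, 0, 0], [0, 0, 0, 0, 0, 0]],
])

```text
time_s: 43.35
ee_pos: [0.4485, -0.0986, 0.1303]
eef_rot: [0.001, 1.047, -0.117]
force: [0.6, 0.0, -0.1]
grip_width: 0.0005
```

```bash
python3 where.py; python3 bt.py
```

```text
t 43.35 local TCP mm [-201.6   -0.7  130.3] q [-0.37 -0.07  2.22  0.27  0.49 -2.03] F [ 0.62  0.12 -0.12] g 0.0005482628747332958
axes local (rows x,y,z) [[0.5, -0.001, -0.866], [0.002, 1.0, 0.0], [0.866, -0.002, 0.5]]
[(43.4, (18.49, np.float64(25.6), 672)), (43.45, (18.48, np.float64(25.62), 673)), (43.5, (18.52, np.float64(25.59), 671)), (43.55, (18.49, np.float64(25.59), 671)), (43.6, (18.49, np.float64(25.54), 674)), (43.65, (18.51, np.float64(25.58), 674)), (43.7, (18.53, np.float64(25.6), 673)), (43.75, (18.48, np.float64(25.59), 668)), (43.8, (18.47, np.float64(25.57), 667)), (43.85, (18.51, np.float64(25.6), 666)), (43.9, (18.52, np.float64(25.6), 671)), (43.95, (18.51, np.float64(25.59), 666)), (44.0, (18.52, np.float64(25.57), 662)), (44.05, (18.54, np.float64(25.58), 667)), (44.1, (18.53, np.float64(25.58), 665)), (44.15, (18.54, np.float64(25.61), 670))]
```

Far-end position varies by less than 0.1 px, so the beam is hanging still. One last look before handing in.

```bash
python3 - <<'E'
from station import camera
import cv2
c=camera("scene"); cv2.imwrite("pics/f_s.png",cv2.resize(c["pixels"][130:340,100:400,::-1],None,fx=2.6,fy=2.6,interpolation=cv2.INTER_CUBIC))
c=camera("top"); cv2.imwrite("pics/f_t.png",c["pixels"][:,:,::-1])
E
```

```text
(no output)
```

View pics/f_s.png

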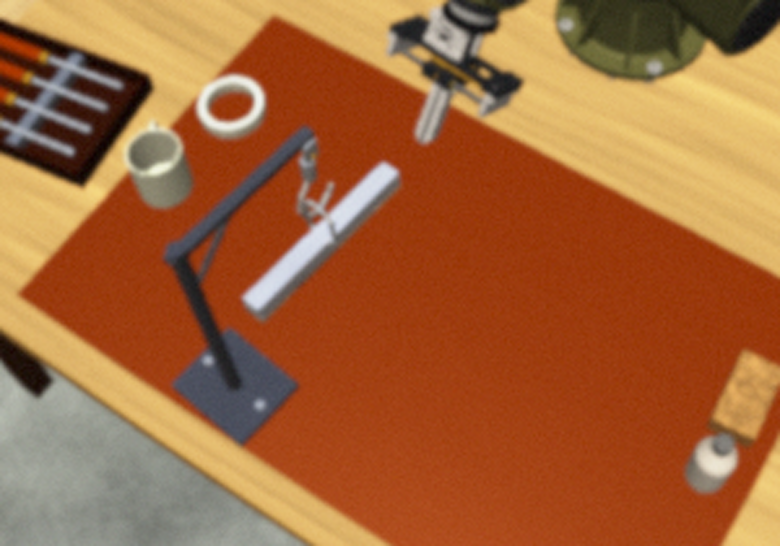

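View pics/f_t.png

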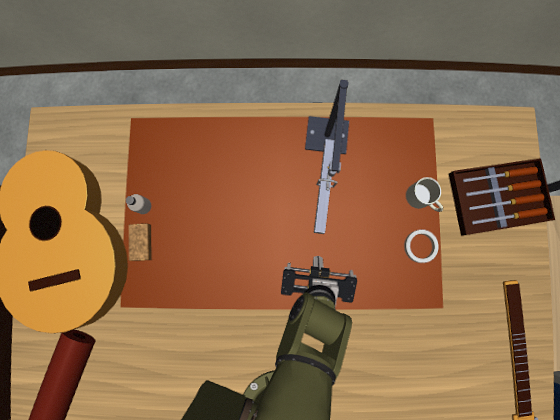

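The beam hangs level by its bail: in the scene picture the bail is at about (318,210), and in the top picture the beam runs from (330,135) to (320,232). The gripper is clear, and the glue, block, mug and tape are where they started.

```bash
python3 -c "
from station import ticket,get_obs
print(ticket.hand_in()); print(get_obs()['time_s'])"
```

```text
the job is handed in; nothing more can be done
None
the job is handed in; nothing more can be done
```

The job is handed in at about 44 s of the 72 s allowed: the hook was stilled first, and the beam now hangs level on it by its bail.

- **Hook:** The first touch, with the gripper at a shallow tilt, jammed against the nose with about 20 N at the wrist. I backed off and repeated it with the fingers steeper, then drew away slowly. Afterwards the hook's movement in the pictures was about 0.1 pixel, roughly 0.3 mm.
- **Beam:** I picked it up near the bail, passed the bail over the nose and lowered it. The hook took about 5 N more than the tool was carrying at one point, so I raised it until the wrist force read about 0 N, then let go.
- **Quieting:** After release the beam swung about 3 mm either way. I touched its near end and withdrew slowly; its far end then moved less than 0.1 pixel (about 0.2 mm) over 0.75 s.

In the last pictures the gripper is about 7 cm clear of the beam, and the glue, mug, tape and block look to be where they started. No check failed in the end.

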